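Put the sealing set away in the slope-front box

TASK

Gather every wax seal and stick of sealing wax that is lying about the desk into the wooden scoop tray, pull the folding door of the slope-front box fully open by its handle so that both leaves fold to the side, and empty the tray into the box by tipping it over the sill. When all the seals and sticks are in the box, stand the empty tray back upright on the desk where it stood at the start, and fold the door fully shut. Leave the two loose tumblers and the rocker blotter alone.

Things in the scene. Friction and masses are not known exactly. Their poses are not given: they have to be found in the camera images.
- bin: slope-front desk box, dark wood, fixed, 358 mm wide (y), 240 deep (x), 212 high. Origin on the desk at the foot of its front board, mid-width; x points into the box, y left, z up. The opening slopes at 45 degrees from the sill (x 0, z 60 mm) up to the roof edge (x 140, z 200) and is 330 mm wide, y -165 to +165. Inside: floor z = 16, front board 12 thick, back wall at x = 228 mm.
- sill (a point): middle of the brass foot track along the sill, its highest edge (75 mm above the desk, 13 mm in front of the foot of the front board): the tray must pour in over it. Axes as the box's. Everything from here back to the roof edge is open above when the door is folded.
- leaf_a (a joint): angle q (rad) of the two-leaf bifold door: 0 shut (both leaves flat on the slope), 1.45 the stop, fully folded. The hinge leaf (165 mm wide) turns outward about the box's right (-y) edge; the lead leaf (165 mm) is hinged to it and its free edge runs right along the tracks. Stays where it is left; the handle needs about 2 to 5 N. Open, about 250 mm of the opening is free on the left.
- handle (a point): centre of the handle, a round brass bar 11 mm thick, 100 mm long, on the lead leaf near the fold, 35 mm off its face, running up the slope parallel to the hinges (it can turn between the fingers). From point door_hinge it lies 0.135 sin q + 0.044 cos q (m) out along (-0.707, 0, 0.707) and 0.195 cos q + 0.044 sin q to the left along (0, 1, 0), in the box's frame.
- door_hinge (a point): point on the hinge axis of the hinge leaf (box's right edge), level with the handle's centre along the axis. The axis runs up the slope: (0.707, 0, 0.707) in the box's frame. Axes as bin.
- tray_grip (a point): centre of the loose wooden scoop tray's grip rail: the top of its back board, 12 mm thick, 30 tall, 180 long (y), above a hand slot, 83 mm above the underside and 71 mm behind the tray's middle. Axes are the tray's: x to its open spout, y left, z up. The rail leans back 15 degrees: pinch its flat faces firmly (60 N) with fingers pointing along (0.26, 0, -0.97) in the tray's frame.
- tray_floor (a point): centre of the tray's floor, 5 mm above the underside, axes as the tray's. The tray weighs 0.2 kg and is 180 mm wide. Inside: y -84 to +84 mm, flat from x = -48 to +50 mm, then an 8 degree ramp up to the lip; side walls 34 mm high, spout open. Pieces slide out when it is tipped 55 to 65 degrees spout-down.
- tray_lip (a point): middle of the tray's pouring lip at the end of the ramp: x = +82 mm, z = +9.5 mm from the tray's underside centre.
- stick_a_mid (a point): a stick of red sealing wax, a square bar 94 x 11 x 11 mm lying on the desk; point: its centre; the stick runs along its own y axis. May be absent.
- stick_b_mid (a point): a stick of red sealing wax, a square bar 94 x 11 x 11 mm lying on the desk; point: its centre; the stick runs along its own y axis. May be absent.
- stick_c_mid (a point): a stick of red sealing wax, a square bar 94 x 11 x 11 mm lying on the desk; point: its centre; the stick runs along its own y axis. May be absent.
- stick_d_mid (a point): a stick of red sealing wax, a square bar 94 x 11 x 11 mm lying on the desk; point: its centre; the stick runs along its own y axis. May be absent.
- seal_a_mid (a point): a wax seal: turned wooden handle on a round brass foot, 25 mm diameter, 79 mm tall, 90 g, standing upright on the desk; point: on its axis, 40 mm above its foot; z runs up the handle. May be absent.
- seal_b_mid (a point): a wax seal: turned wooden handle on a round brass foot, 25 mm diameter, 79 mm tall, 90 g, standing upright on the desk; point: on its axis, 40 mm above its foot; z runs up the handle. May be absent.
- tumbler_a_mid (a point): a cut-glass tumbler, 82 mm diameter, 94 mm tall, at its centre: leave alone.
- tumbler_b_mid (a point): a second cut-glass tumbler, 82 mm diameter, 94 mm tall, at its centre: leave alone.
- blotter_mid (a point): a rocker blotter of wood with a knob, 64 x 108 x 72 mm, at its centre: leave alone.

How it is judged (in metres and radians):
On the way, in this order (a step that is already met when the one before it is completed fails the run):
1. every seal and stick that is there lies in the tray (x of stick_a_mid in the frame of tray_floor between -0.075 and 0.07 m and y of stick_a_mid in the frame of tray_floor between -0.088 and 0.088 m and z of stick_a_mid in the frame of tray_floor between -0.005 and 0.065 m and x of stick_b_mid in the frame of tray_floor between -0.075 and 0.07 m and y of stick_b_mid in the frame of tray_floor between -0.088 and 0.088 m and z of stick_b_mid in the frame of tray_floor between -0.005 and 0.065 m and x of stick_c_mid in the frame of tray_floor between -0.075 and 0.07 m and y of stick_c_mid in the frame of tray_floor between -0.088 and 0.088 m and z of stick_c_mid in the frame of tray_floor between -0.005 and 0.065 m and x of stick_d_mid in the frame of tray_floor between -0.075 and 0.07 m and y of stick_d_mid in the frame of tray_floor between -0.088 and 0.088 m and z of stick_d_mid in the frame of tray_floor between -0.005 and 0.065 m and x of seal_a_mid in the frame of tray_floor between -0.075 and 0.07 m and y of seal_a_mid in the frame of tray_floor between -0.088 and 0.088 m and z of seal_a_mid in the frame of tray_floor between -0.005 and 0.065 m and x of seal_b_mid in the frame of tray_floor between -0.075 and 0.07 m and y of seal_b_mid in the frame of tray_floor between -0.088 and 0.088 m and z of seal_b_mid in the frame of tray_floor between -0.005 and 0.065 m and angle between tray_floor's own z axis and vertical below 0.25 rad), for 0.2 s.
2. with the door folded open (past 1.1 rad), the tray is tipped more than 23 degrees with its lip over the inside of the box (value of joint leaf_a above 1.1 rad and angle between tray_floor's own z axis and vertical above 0.4 rad and x of tray_lip in the frame of bin between -0.04 and 0.2 m and y of tray_lip in the frame of bin between -0.17 and 0.17 m and z of tray_lip in the frame of bin below 0.3 m).
3. every seal and stick is in the box (x of stick_a_mid in the frame of bin between 0.015 and 0.235 m and y of stick_a_mid in the frame of bin between -0.17 and 0.17 m and z of each of stick_a_mid, stick_b_mid, stick_c_mid, stick_d_mid, seal_a_mid, seal_b_mid in the frame of bin below 0.12 m and x of stick_b_mid in the frame of bin between 0.015 and 0.235 m and y of stick_b_mid in the frame of bin between -0.17 and 0.17 m and x of stick_c_mid in the frame of bin between 0.015 and 0.235 m and y of stick_c_mid in the frame of bin between -0.17 and 0.17 m and x of stick_d_mid in the frame of bin between 0.015 and 0.235 m and y of stick_d_mid in the frame of bin between -0.17 and 0.17 m and x of seal_a_mid in the frame of bin between 0.015 and 0.235 m and y of seal_a_mid in the frame of bin between -0.17 and 0.17 m and x of seal_b_mid in the frame of bin between 0.015 and 0.235 m and y of seal_b_mid in the frame of bin between -0.17 and 0.17 m), for 0.2 s.
At the end, for the whole second after the job is handed in: All seals and sticks lie in the box, the door is shut (joint below 0.08 rad), the tray stands upright on the desk within 60 mm of where it stood at the start (all of step 3 and value of joint leaf_a below 0.08 rad and angle between tray_floor's own z axis and vertical below 0.06 rad and height (world z) of tray_floor below 0.012 m and distance of tray_floor from where it was at the start of the episode below 0.06 m); the robot touches nothing.
It fails at once if a loose tumbler or the rocker blotter is pushed more than 30 mm or tipped over (distance of any of tumbler_a_mid, tumbler_b_mid, blotter_mid from where it was at the start of the episode above 0.03 m or angle between any of tumbler_a_mid, tumbler_b_mid, blotter_mid's own z axis and vertical above 0.5 rad).
Of stick_a, stick_b, stick_c, stick_d, seal_a, seal_b only 3 to 5 are there at a start; the rules pass over those that are not, and their reading is None.
At some moment in a run one of stick_a, stick_b, stick_c, stick_d may be knocked a few centimetres aside while the robot is not near it.
It also fails if it takes over 210 s, if anything falls off the work surface, if the arm or the gripper's body presses on something with over 40 N, if the wrist force passes 120 N, or if a joint passes its speed limit or range.

ROBOT

A 6-joint arm with a two-finger parallel gripper is mounted at the origin on a cart in front of the work surface, level with it; the furniture and walls round the work are solid. World frame = base frame: x ahead of the robot, y to its left, z up, the work surface at z = 0. Lengths are in mm, angles in rad, forces in N, time in s.
With the tool pointing down it reaches from about 350 to 875 mm from the base axis. Payload 4.2 kg.
Tool frame: the origin (TCP) lies midway between the tips of the shut fingers; the grasp point (between the pads) lies 19 mm behind it; z points along the fingers, y is the direction in which the jaws open and shut (so a half turn about z gives the same grasp; the last joint's range is limited). The gripper opens to 85 mm and grips with 20 to 120 N. Pads are 22 mm wide; open, the fingers measure 114 mm over their backs; the gripper's body (76 mm by 85 mm) begins 54 mm behind the grasp point. The pads swing forward as they close: fully open they stand 13 mm farther back than shut.
Start: joints at [1.523, 0.385, 0.008, 0, -1.194, -0.259], TCP at [188.724, 595.804, 231.312] pointing down, gripper open.
Joint ranges: [-3.14, 3.14], [-1.21, 2.06], [-1.07, 1.41], [-3.16, 2.05], [-2.99, -0.16], [-3.1, 3.1]. Speed limits (rad/s): [2.79, 2.79, 3.14, 3.14, 3.14, 3.14].

INTERFACE

Orientations are given as a unit quaternion [x, y, z, w].
In Python, from bench import arm, eyes, nets gives the robot as it stands.
- The arm moves only by the tool jog_arm, never from a script. Its argument "rows" is a list of rows, each a list of 3 entries, a list of its own where there are three numbers: the shift along the tool's x, y, z in cm, then the turn, a rotation vector about the tool's x, y, z in degrees, then the finger opening in cm, from 0 to 8.54. In form: [[[x, y, z], [ax, ay, az], jaw], ...]. A call has 1 to 10 rows; each row shifts and turns the commanded pose from where the row before left it, along the tool's axes as they then stand; what a row does not reach is not made up. A row lasts 1/8 s, in which the tool goes at most 62.5 mm and 10.7 degrees, less where a joint would pass 70% of its speed; a pose out of reach is approached as far as the arm can. A call with a gripper value outside its range is refused whole. The fingers move at their own pace and stop on an object; the grip force is fixed at half the most. Time passes only in rows, so rows that do not move let the fingers close. It gives the time, the measured TCP pose, the force and the opening at its end, in the units of the state.
- arm.read_state(): the state, without advancing time (a new reading comes with each control period).
- eyes.get_image(name): name is "scene" or "top" or "wrist"; returns the picture (384x512x3 uint8, red, green, blue); there is no depth.
- eyes.camera_model(name): a dict with "K" (3x3 intrinsics, pixels), "rvec" (rotation vector, rad) and "tvec" (3), from world to camera coordinates, as OpenCV has them. Camera axes: x right, y down, z forward; pixel columns grow to the right and rows downward; lengths in mm; the calibration is good to about 2 mm. A picture is of the moment at which its call begins: read the wrist's pose just before it. camera_model takes no time and is no camera call; for the wrist camera it gives the pose at the moment of the call.
- arm.job_done(): hands the job in, once; it reports no verdict.
Trained networks look in the newest picture that a camera, given by its name, has taken for a name from the list of things; names that differ only in an ending like _2 or _b are one class to them, and where a whole thing is asked for, a point or a joint stands for the part that bears it (a point fixed in the world has none). Each returns a list of dicts, best first, with "conf" (0 to 1); they miss things now and then, are a little off and sometimes report something else, mostly with a low value. They report only what shows in the picture. A call takes as long as a camera call.
- nets.boxes_of(camera, name): "position" ([column, row] as shares, 0 to 1, of the picture: columns of its width, rows of its height, amid what is visible of it).
The state is a dict: "clock": time; "joints": joint angles; "joint_vel": joint speeds; "joint_efforts": joint torques, N m; "position": TCP position; "ee_rot": TCP orientation; "contact_force": force on the tool from outside, world axes, zero at the start; "wrist_torque": the same for the moment, N m; "gripper_width": finger opening in mm.
Only numpy, scipy, OpenCV 4.12 (cv2) and the standard library are available. Lean on these libraries where they do the work, as an engineer would, in place of code of your own. Each camera call takes 0.05 s, during which the arm holds its last target.

## Working session

There is one attempt and no reset: what is moved stays moved. The work goes in short steps, Python scripts to look and compute and a tool call to move; the robot and the scene stay as the last step left them, time stands still between calls to the robot, and variables do not carry over. Pictures are saved under pics/ and viewed, and the job is handed in when it is done.

Besides the shell and the picture viewer there is one more tool, called after ">>>" as name(argument=value, ...), one argument or row to a line, values as JSON. jog_arm: Moves the arm, as the interface text tells. Its arguments: {"type":"object","properties":{"rows":{"type":"array","items":{"type":"array"}}},"required":["rows"]}

```bash
ls; mkdir -p pics; python3 - <<'E'
from bench import arm, eyes, nets
import cv2
print(arm.read_state())
for n in ["scene","top","wrist"]:
    im=eyes.get_image(n); cv2.imwrite(f"pics/{n}0.png",im[:,:,::-1]); print(n,eyes.camera_model(n))
for n in ["scene","top"]:
    for t in ["bin","handle","tray_grip","tray_floor","tray_lip","stick_a_mid","seal_a_mid","tumbler_a_mid","blotter_mid","sill"]:
        print(n,t,[(round(d["conf"],2),round(d["position"][0]*512),round(d["position"][1]*384)) for d in nets.boxes_of(n,t)])
E
```

```text
pics
{'clock': 0.0, 'joints': array([ 1.52256338e+00,  3.85558097e-01,  6.64741962e-03, -5.02937287e-04,
       -1.19401816e+00, -2.58591885e-01]), 'joint_vel': array([ 0.00081365, -0.00108912,  0.00050954,  0.00104783, -0.00095806,
       -0.00090833]), 'joint_efforts': array([ 6.51883420e-04, -3.92293561e+01,  1.88393354e+01,  4.18601230e+00,
       -4.62678523e-03, -4.07615360e-06]), 'position': array([188.58017651, 595.26191737, 230.22853003]), 'ee_rot': array([ 9.88240608e-01, -1.52902942e-01, -1.20497208e-04,  1.08490298e-03]), 'contact_force': array([-0.29827029, -0.43051501,  0.9592008 ]), 'wrist_torque': array([ 0.00510376, -0.00288159,  0.02465779]), 'gripper_width': 85.46040520043404}
scene {'K': array([[389.72651664,   0.        , 257.05777232],
       [  0.        , 389.72651664, 194.06574728],
       [  0.        ,   0.        ,   1.        ]]), 'rvec': array([ 0.60237026, -2.51284667,  1.37355686]), 'tvec': array([449.22929303, 302.0103931 , 959.37313611])}
top {'K': array([[376.38271839,   0.        , 253.54901102],
       [  0.        , 376.38271839, 189.19726116],
 
[... 356 characters left out ...]
4241754,  2.37674786,  0.34832676]), 'tvec': array([623.43387285, -37.08318772, 379.72169941])}
scene bin [(0.71, 260, 172)]
scene handle [(0.77, 272, 169)]
scene tray_grip [(0.9, 220, 262)]
scene tray_floor [(0.74, 219, 261)]
scene tray_lip [(0.71, 221, 262)]
scene stick_a_mid []
scene seal_a_mid []
scene tumbler_a_mid [(0.93, 192, 211)]
scene blotter_mid [(0.75, 347, 185)]
scene sill [(0.74, 257, 177)]
top bin [(0.82, 313, 169)]
top handle [(0.7, 292, 185)]
top tray_grip [(0.88, 212, 204)]
top tray_floor [(0.68, 214, 203)]
top tray_lip [(0.65, 213, 204), (0.43, 317, 185)]
top stick_a_mid []
top seal_a_mid []
top tumbler_a_mid [(0.6, 235, 145)]
top blotter_mid []
top sill [(0.86, 311, 169)]
```

View pics/scene0.png

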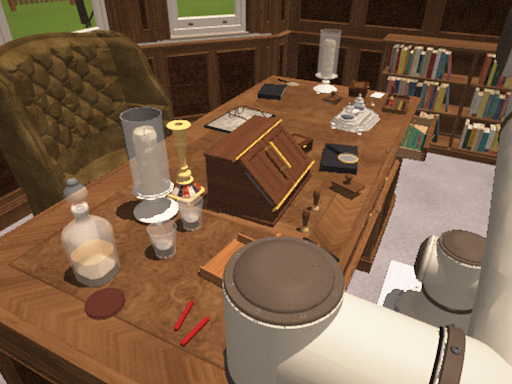

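View pics/top0.png

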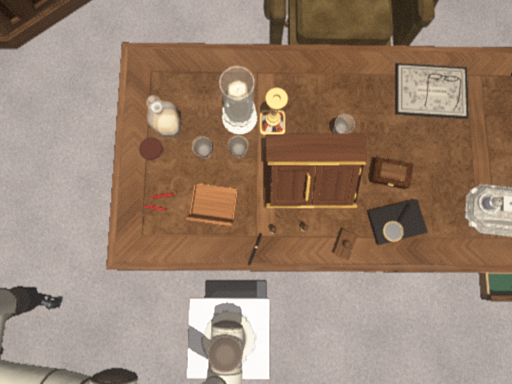

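View pics/wrist0.png

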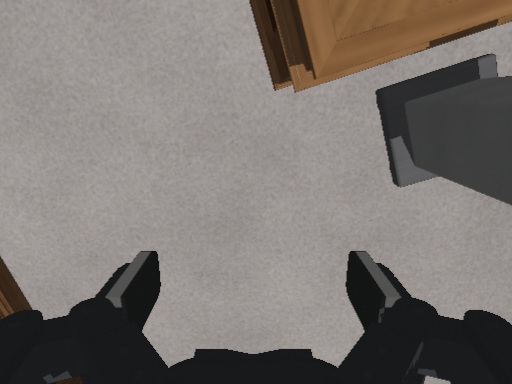

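```bash
cat > h.py <<'E'
import numpy as np, cv2
from scipy.spatial.transform import Rotation as R
from bench import arm, eyes, nets
def cam(n):
    m=eyes.camera_model(n); K=np.array(m["K"]); Rm=cv2.Rodrigues(np.array(m["rvec"]))[0]; return K,Rm,np.array(m["tvec"])
def px2w(n,u,v,z=0,m=None):
    K,Rm,t=m or cam(n); d=Rm.T@np.linalg.inv(K)@np.array([u,v,1.]); c=-Rm.T@t
    s=(z-c[2])/d[2]; return c+s*d
def w2px(n,p,m=None):
    K,Rm,t=m or cam(n); q=K@(Rm@np.asarray(p,float)+t); return q[:2]/q[2]
def shot(n,name,crop=None,sc=1):
    im=eyes.get_image(n)[:,:,::-1].copy()
    full=im.copy()
    if crop: im=im[crop[1]:crop[3],crop[0]:crop[2]]
    if sc!=1: im=cv2.resize(im,None,fx=sc,fy=sc,interpolation=cv2.INTER_CUBIC)
    cv2.imwrite(f"pics/{name}.png",im); return full
def redblobs(im):
    b,g,r=[im[:,:,i].astype(int) for i in range(3)]
    m=((r>120)&(r>2.2*g)&(r>2.2*b)).astype(np.uint8)
    n,l,s,c=cv2.connectedComponentsWithStats(m,connectivity=8)
    out=[]
    for i in range(1,n):
        if s[i,4]>8:
            out.append((s[i,4],cv2.minAreaRect(np.argwhere(l==i)[:,::-1].astype(np.float32))))
    return out
E
python3 - <<'E'
from h import *
im=shot("top","top1",(105,110,385,275),2.8)
for a,r in redblobs(im):
    print("top",a,r,px2w("top",*r[0],z=6).round(0)); 
    bx=cv2.boxPoints(r); print([px2w("top",*p,z=6).round()[:2] for p in bx])
im=shot("scene","scene1",(130,130,390,350),3)
for a,r in redblobs(im): print("scene",a,r,px2w("scene",*r[0],z=6).round(0))
E
```

```text
top 59 ((161.93243408203125, 195.09458923339844), (2.794782876968384, 22.193862915039062), 80.53767395019531) [560. 285.   6.]
[array([557., 331.]), array([573., 241.]), array([562., 239.]), array([546., 328.])]
top 56 ((155.00772094726562, 207.43849182128906), (22.20221710205078, 2.604729175567627), 7.125016689300537) [508. 311.   6.]
[array([508., 357.]), array([519., 356.]), array([508., 265.]), array([497., 266.])]
scene 12 ((391.0, 102.0), (4.0, 2.0), 90.0) [  401. -1513.     6.]
scene 12 ((418.896240234375, 140.1132049560547), (0.9615238308906555, 10.439401626586914), 15.945395469665527) [  186. -1043.     6.]
scene 12 ((198.00001525878906, 186.0), (5.656853675842285, 1.4142134189605713), 45.0) [ 866. -231.    6.]
scene 10 ((185.5, 187.5), (3.0, 3.0), 0.0) [ 901. -201.    6.]
scene 16 ((186.0, 192.5), (3.0, 4.0), 90.0) [ 880. -174.    6.]
scene 151 ((183.38209533691406, 314.2122802734375), (4.953557968139648, 33.21797561645508), 29.05460548400879) [562. 284.   6.]
scene 173 ((194.75003051757812, 330.2500305175781), (4.242639541625977, 37.47665786743164), 45.0) [510. 311.   6.]
```

View pics/top1.png

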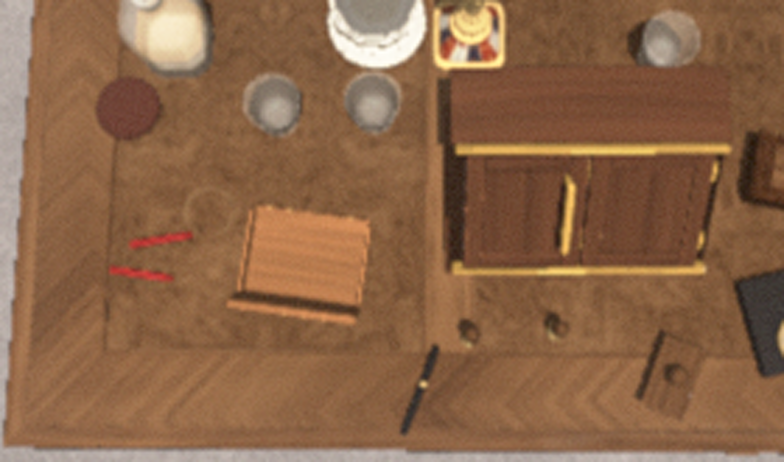

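View pics/scene1.png

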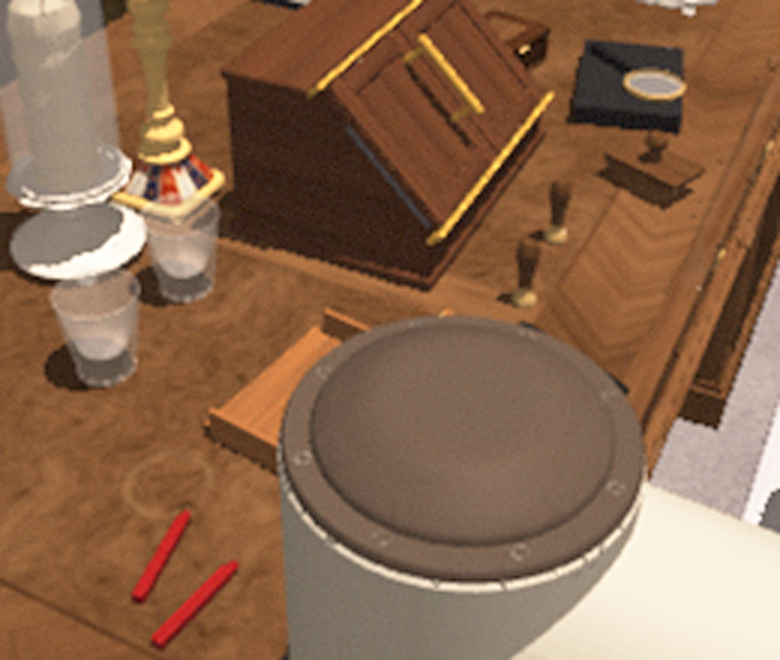

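```bash
python3 - <<'E'
from h import *
from scipy.optimize import least_squares
m=cam("top"); ms=cam("scene")
c=lambda u,v:(u/2.8+105,v/2.8+110)
cs=lambda u,v:(u/3+130,v/3+130)
print("seal1 top",px2w("top",*c(469,331),z=72), "foot scene",px2w("scene",*cs(524,300),z=0))
print("seal2 top",px2w("top",*c(556,325),z=72), "foot scene",px2w("scene",*cs(555,238),z=0))
for n,p in dict(tumA=(273,103),tumB=(373,102),blot=(672,372)).items(): print(n,px2w("top",*c(*p),z=70 if n[0]=='t' else 50))
def fit(pts,x0):
    def f(x):
        r=[]
        T=R.from_euler('z',x[2]).as_matrix()
        for P,uv,cn in pts:
            r+=list(w2px(cn,T@np.array(P,float)+[x[0],x[1],0],m if cn=="top" else ms)-uv)
        return r
    s=least_squares(f,x0); return s.x, np.array(s.fun).round(1)
tr=[((82,90,9),c(255,206),"top"),((82,-90,9),c(371,221),"top"),((-75,90,98),c(231,303),"top"),((-75,-90,98),c(357,320),"top")]
x,r=fit(tr,[550,100,0]); print("tray",x,r)
bx=[((0,179,75),c(452,268),"top"),((0,-179,75),c(706,270),"top"),((240,179,212),c(456,67),"top"),((240,-179,212),c(731,70),"top"),
 ((0,179,0),cs(425,287),"scene")]
x,r=fit(bx,[550,-200,0]); print("bin",x,r)
hp=px2w("top",*c(569,215),z=160); print("handle",hp)
E
```

```text
seal1 top [ 423.48489992 -169.19866627   72.        ] foot scene [ 419.1652647  -172.01081297    0.        ]
seal2 top [ 433.01913532 -291.25590655   72.        ] foot scene [ 4.28686577e+02 -2.96568200e+02 -1.13686838e-13]
tumA [750.00448754 115.03137633  70.        ]
tumB [753.21134344 -29.74627837  70.        ]
blot [ 369.67539714 -457.91593935   50.        ]
tray [ 5.19254971e+02  6.63939599e+01 -1.11371900e-01] [-0.4 -0.4  1.1 -0.6 -1.   0.7  0.3  0.2]
bin [ 5.18501300e+02 -3.23926998e+02 -4.93543083e-03] [-0.  -2.  -0.3 -1.3  0.8  0.8 -0.8  1.3  1.   0.2]
handle [ 574.69985572 -297.97567847  160.        ]
```

```bash
cat >> h.py <<'E'
def Rdown(psi): # jaw direction angle deg
    a=np.radians(psi); y=np.array([np.cos(a),np.sin(a),0]); z=np.array([0,0,-1.]); return np.array([np.cross(y,z),y,z]).T
def rows_to(wps,start=None,mm=50,deg=9.5,q=0.05):
    """wps: list of (pos,R or None,jaw cm). prints rows rounded, with carried error"""
    s=arm.read_state()
    if start is None: p=np.array(s["position"]);M=R.from_quat(s["ee_rot"]).as_matrix()
    else: p,M=np.array(start[0],float),np.array(start[1])
    if s["clock"]>=0:
        pass
    rows=[]
    for pos,Rt,jaw in wps:
        pos=np.array(pos,float); Rt=M if Rt is None else Rt
        rv=R.from_matrix(M.T@Rt).as_rotvec(degrees=True)
        n=int(max(1,np.ceil(np.linalg.norm(pos-p)/mm),np.ceil(np.linalg.norm(rv)/deg)))
        p0,M0=p.copy(),M.copy()
        for i in range(1,n+1):
            tp=p0+(pos-p0)*i/n; tM=M0@R.from_rotvec(rv*i/n,degrees=True).as_matrix()
            sh=np.round(M.T@(tp-p)/10/q)*q
            tu=np.round(R.from_matrix(M.T@tM).as_rotvec(degrees=True)*2)/2
            p=p+M@(sh*10); M=M@R.from_rotvec(tu,degrees=True).as_matrix()
            rows.append([[round(float(v),2)+0 for v in sh],[round(float(v),2)+0 for v in tu],jaw])
    for k in range(0,len(rows),10): print(str(rows[k:k+10]).replace(' ','').replace('.0,',',').replace('.0]',']'))
    print("end",p.round(1))
    return rows
E
python3 - <<'E'
from h import *
D=Rdown(-169.8)
rows_to([((400,480,240),None,8.5),((540,285,120),D,4.5)])
E
```

```text
[[[4.75,0.95,-0.15],[0,0,0],8.5],[[4.7,0.9,-0.2],[0,0,0],8.5],[[4.75,0.95,-0.15],[0,0,0],8.5],[[4.7,0.95,-0.2],[0,0,0],8.5],[[4.75,0.9,-0.15],[0,0,0],8.5],[[2.75,2.05,1.7],[0,0,9],4.5],[[3.05,1.6,1.7],[0,0,9],4.5],[[3.25,1.1,1.75],[0,0,8.5],4.5],[[3.35,0.6,1.7],[0,0,9],4.5],[[3.45,0.1,1.7],[0,0,9],4.5]]
[[[3.4,-0.45,1.7],[0,0,9],4.5],[[3.25,-1,1.75],[0,0,8.5],4.5]]
end [540.  285.2 119.8]
```

>>> jog_arm(
  rows=[
    [[4.75, 0.95, -0.15], [0, 0, 0], 8.5],
    [[4.7, 0.9, -0.2], [0, 0, 0], 8.5],
    [[4.75, 0.95, -0.15], [0, 0, 0], 8.5],
    [[4.7, 0.95, -0.2], [0, 0, 0], 8.5],
    [[4.75, 0.9, -0.15], [0, 0, 0], 8.5],
    [[2.75, 2.05, 1.7], [0, 0, 9], 4.5],
    [[3.05, 1.6, 1.7], [0, 0, 9], 4.5],
    [[3.25, 1.1, 1.75], [0, 0, 8.5], 4.5],
    [[3.35, 0.6, 1.7], [0, 0, 9], 4.5],
    [[3.45, 0.1, 1.7], [0, 0, 9], 4.5],
  ],
)

```text
clock: 2.5
position: [500.8, 339.7, 153.9]
ee_rot: [0.856, -0.518, 0.0, -0.0]
contact_force: [0.5, 0.7, -0.4]
gripper_width: 45.1
```

>>> jog_arm(
  rows=[
    [[3.4, -0.45, 1.7], [0, 0, 9], 4.5],
    [[3.25, -1, 1.75], [0, 0, 8.5], 4.5],
    [[0, 0, 0], [0, 0, 0], 4.5],
  ],
)

```text
clock: 2.88
position: [540.2, 282.7, 118.0]
ee_rot: [0.767, -0.641, -0.0, 0.002]
contact_force: [0.3, 0.6, 0.9]
gripper_width: 45.0
```

```bash
cat >> h.py <<'E'
def stick(n,z=6,show=True):
    im=shot(n,"tmp")
    for a,r in redblobs(im):
        if a<40: continue
        b=cv2.boxPoints(r); m=cam(n)
        e=[np.linalg.norm(b[0]-b[1]),np.linalg.norm(b[1]-b[2])]
        A,B=((b[0]+b[1])/2,(b[2]+b[3])/2) if e[0]<e[1] else ((b[1]+b[2])/2,(b[3]+b[0])/2)
        A,B=px2w(n,*A,z=z,m=m),px2w(n,*B,z=z,m=m); d=A-B
        print(n,"area",a,"px",np.round(r[0]),"mid",((A+B)/2).round(1),"len",np.linalg.norm(d).round(1),"jaw psi",(np.degrees(np.arctan2(d[1],d[0]))+90).round(1))
E
python3 - <<'E'
from h import *
s=arm.read_state(); print(s["clock"],s["position"],s["ee_rot"],s["gripper_width"])
shot("wrist","w1"); stick("wrist"); stick("top")
E
```

```text
2.875 [540.17166893 282.73952001 118.02557164] [ 7.67323348e-01 -6.41257572e-01 -3.46977913e-04  1.86672374e-03] 45.049751911195884
wrist area 1346 px [228. 186.] mid [560.6 285.7   6. ] len 93.5 jaw psi 10.7
wrist area 1357 px [282. 226.] mid [509.2 312.3   6. ] len 95.3 jaw psi -7.2
```

View pics/w1.png

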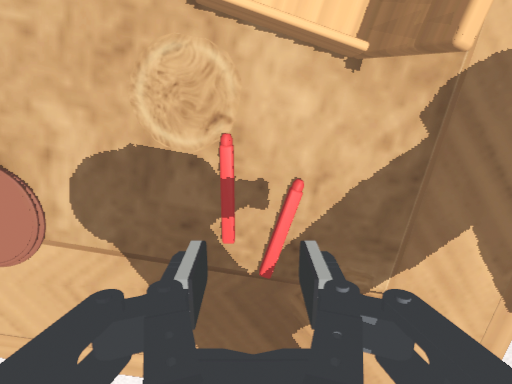

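```bash
python3 - <<'E'
from h import *
rows_to([((560.6,285.7,60),Rdown(-169.3),4.0),((560.6,285.7,15),None,4.0)])
E
```

```text
[[[0.2,-1,3],[0,0,0],4],[[0.2,-1,3.05],[0,0,0],4],[[0,0,4.5],[0,0,0],4]]
end [560.7 285.6  14.9]
```

>>> jog_arm(
  rows=[
    [[0.2, -1, 3], [0, 0, 0], 4],
    [[0.2, -1, 3.05], [0, 0, 0], 4],
    [[0, 0, 4.5], [0, 0, 0], 4],
    [[0, 0, 0], [0, 0, 0], 4],
    [[0, 0, 0], [0, 0, 0], 4],
  ],
)

```text
clock: 3.65
position: [561.3, 286.3, 16.2]
ee_rot: [0.769, -0.639, 0.001, -0.001]
contact_force: [0.5, 0.3, 0.8]
gripper_width: 40.0
```

>>> jog_arm(
  rows=[
    [[0, 0, 1.3], [0, 0, 0], 4],
    [[0, 0, 0], [0, 0, 0], 4],
    [[0, 0, 0], [0, 0, 0], 0],
    [[0, 0, 0], [0, 0, 0], 0],
    [[0, 0, 0], [0, 0, 0], 0],
    [[0, 0, 0], [0, 0, 0], 0],
  ],
)

```text
clock: 4.4
position: [560.8, 285.1, 2.0]
ee_rot: [0.768, -0.64, 0.0, -0.001]
contact_force: [-0.8, 0.2, 4.0]
gripper_width: 8.7
```

```bash
python3 - <<'E'
from h import *
rows_to([((560.8,285,130),None,0),((470,75,260),Rdown(173.6),0)])
E
```

```text
[[[0,0,-4.25],[0,0,0],0],[[0,0,-4.3],[0,0,0],0],[[0,0,-4.25],[0,0,0],0],[[3.15,2.1,-2.15],[0,0,3],0],[[3.3,1.95,-2.2],[0,0,2.5],0],[[3.35,1.8,-2.15],[0,0,3],0],[[3.45,1.65,-2.2],[0,0,2.5],0],[[3.5,1.45,-2.15],[0,0,3],0],[[3.6,1.3,-2.15],[0,0,3],0]]
end [470.1  75.  259.8]
```

>>> jog_arm(
  rows=[
    [[0, 0, -4.25], [0, 0, 0], 0],
    [[0, 0, -4.3], [0, 0, 0], 0],
    [[0, 0, -4.25], [0, 0, 0], 0],
    [[3.15, 2.1, -2.15], [0, 0, 3], 0],
    [[3.3, 1.95, -2.2], [0, 0, 2.5], 0],
    [[3.35, 1.8, -2.15], [0, 0, 3], 0],
    [[3.45, 1.65, -2.2], [0, 0, 2.5], 0],
    [[3.5, 1.45, -2.15], [0, 0, 3], 0],
    [[3.6, 1.3, -2.15], [0, 0, 3], 0],
    [[0, 0, 0], [0, 0, 0], 0],
  ],
)

```text
clock: 5.65
position: [469.6, 73.5, 261.1]
ee_rot: [-0.664, 0.747, -0.0, 0.002]
contact_force: [-0.3, 0.3, -0.7]
gripper_width: 9.1
```

```bash
python3 - <<'E'
from h import *
s=arm.read_state(); print(s["clock"],s["position"],s["ee_rot"],s["gripper_width"])
shot("wrist","w2"); print(eyes.camera_model("wrist"))
E
```

```text
5.65 [469.58165099  73.47012199 261.07078217] [-6.64476252e-01  7.47306909e-01 -4.46110346e-04  1.86966285e-03] 9.133532423960238
{'K': array([[318.38843451,   0.        , 252.7796606 ],
       [  0.        , 318.38843451, 196.34495372],
       [  0.        ,   0.        ,   1.        ]]), 'rvec': array([-0.17642754, -3.08440489, -0.45681292]), 'tvec': array([ 457.92657093, -167.43521798,  368.88803384])}
```

View pics/w2.png

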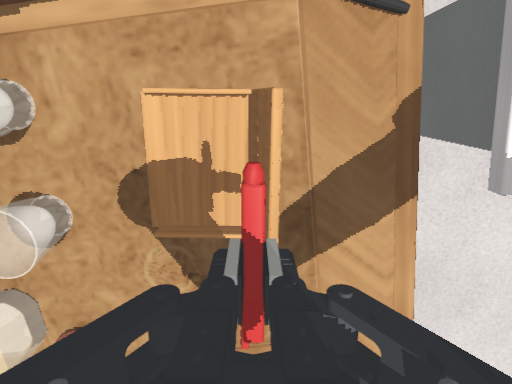

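```bash
python3 - <<'E'
from h import *
from scipy.optimize import least_squares
m=cam("wrist")
pts=[((82,-90,9),(142,91)),((82,90,9),(153,236)),((-80,-90,97),(282,88)),((-80,90,97),(281,239)),((-70,-90,99),(272,88)),((-70,90,99),(272,239))]
def f(x):
    T=R.from_euler('z',x[2]).as_matrix()
    return np.concatenate([w2px("wrist",T@np.array(P,float)+[x[0],x[1],0],m)-uv for P,uv in pts])
s=least_squares(f,[519,66,-.11]); print(s.x,np.degrees(s.x[2]),s.fun.round(1))
E
```

```text
[ 5.19591313e+02  6.78613775e+01 -7.52510978e-02] -4.311570307965682 [ -5.3  -2.9   3.2  -5.7  -0.6 -10.8   2.6  18.3  -1.6 -10.5   2.3  19.6]
```

```bash
python3 - <<'E'
from h import *
from scipy.optimize import least_squares
m=cam("wrist")
im=cv2.imread("pics/w2.png")
x=[519.3,66.4,-.1114]
for x,col in (([519.3,66.4,-.1114],(255,0,0)),([519.6,67.9,-.075],(0,255,0))):
  T=R.from_euler('z',x[2]).as_matrix()
  for P in [(82,-90,9),(82,90,9),(-80,-90,97),(-80,90,97),(-70,-90,99),(-70,90,99),(-70,-90,0),(-70,90,0),(-60,90,34),(82,90,0),(60,90,34),(60,-90,34)]:
    uv=w2px("wrist",T@np.array(P,float)+[x[0],x[1],0],m); cv2.circle(im,tuple(int(v) for v in uv),3,col,1)
cv2.imwrite("pics/w2o.png",im)
E
```

```text
(no output)
```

View pics/w2o.png

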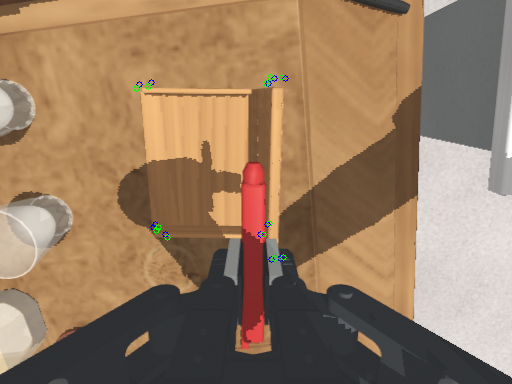

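```bash
python3 - <<'E'
from h import *
K,Rm,t=cam("wrist"); print("C",-Rm.T@t, Rm.T[:,2])
for uv in [(142,88),(252,92),(282,88),(272,239),(240,238),(157,238),(157,225)]:
    print(uv,[px2w("wrist",*uv,z=z).round(0)[:2] for z in (0,34,98)])
shot("top","t2",(130,150,290,260),5)
E
```

```text
C [460.29679889   0.68017213 402.41281341] [ 0.03485043  0.28785222 -0.95704051]
(142, 88) [array([591., -28.]), array([580., -26.]), array([559., -21.])]
(252, 92) [array([461.,  -9.]), array([461.,  -8.]), array([461.,  -6.])]
(282, 88) [array([425.,  -9.]), array([428.,  -8.]), array([433.,  -7.])]
(272, 239) [array([456., 186.]), array([456., 170.]), array([457., 141.])]
(240, 238) [array([499., 179.]), array([496., 164.]), array([490., 136.])]
(157, 238) [array([613., 166.]), array([600., 152.]), array([576., 126.])]
(157, 225) [array([609., 147.]), array([596., 135.]), array([573., 112.])]
```

View pics/t2.png

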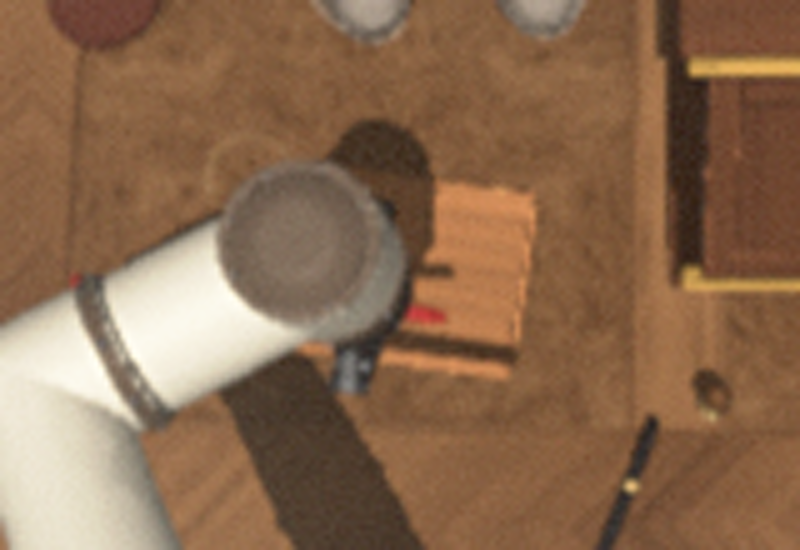

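```bash
cat >> h.py <<'E'
def tray(x,y,z=0,o=(519,70),yaw=-6.2):
    return R.from_euler('z',yaw,degrees=True).apply([x,y,z])+np.array([o[0],o[1],0])
E
python3 - <<'E'
from h import *
p=tray(32,33); print(p)
rows_to([((p[0],p[1],120),None,0),((p[0],p[1],14),None,0)])
E
```

```text
[554.37680959  99.35100243   0.        ]
[[[-0.85,-2.05,3.5],[0,0,0],0],[[-0.85,-2,3.45],[0,0,0],0],[[-0.85,-2.05,3.5],[0,0,0],0],[[-0.85,-2.05,3.45],[0,0,0],0],[[0,0,3.55],[0,0,0],0],[[0,0,3.55],[0,0,0],0],[[0,0,3.5],[0,0,0],0]]
end [554.6  99.4  14.1]
```

>>> jog_arm(
  rows=[
    [[-0.85, -2.05, 3.5], [0, 0, 0], 0],
    [[-0.85, -2, 3.45], [0, 0, 0], 0],
    [[-0.85, -2.05, 3.5], [0, 0, 0], 0],
    [[-0.85, -2.05, 3.45], [0, 0, 0], 0],
    [[0, 0, 3.55], [0, 0, 0], 0],
    [[0, 0, 3.55], [0, 0, 0], 0],
    [[0, 0, 3.5], [0, 0, 0], 0],
    [[0, 0, 0], [0, 0, 0], 0],
    [[0, 0, 0], [0, 0, 0], 3.5],
    [[0, 0, 0], [0, 0, 0], 3.5],
  ],
)

```text
clock: 7.0
position: [555.6, 99.9, 15.6]
ee_rot: [-0.666, 0.746, -0.0, 0.001]
contact_force: [0.1, -0.1, -0.4]
gripper_width: 34.9
```

```bash
python3 - <<'E'
from h import *
s=arm.read_state(); print(s["clock"],s["position"],s["contact_force"],s["gripper_width"])
p=s["position"]
rows_to([(p+[0,0,130],None,4),((509.2,312.3,130),Rdown(172.8),4),((509.2,312.3,15),None,4)],mm=55)
E
```

```text
7.0 [555.63888685  99.91301625  15.62945024] [ 0.14275063 -0.11641042 -0.42885506] 34.85482348945544
[[[0,0,-4.35],[0,0,0],4],[[0,0,-4.3],[0,0,0],4],[[0,-0.05,-4.35],[0,0,0],4],[[-5.15,1.75,0.4],[0,0,0],4],[[-5.15,1.8,0.4],[0,0,0.5],4],[[-5.1,1.8,0.4],[0,0,0],4],[[-5.15,1.8,0.35],[0,0,0],4],[[0,0,3.85],[0,0,0],4],[[0,0,3.85],[0,0,0],4],[[0,0.05,3.8],[0,0,0],4]]
end [509.  312.4  15.2]
```

>>> jog_arm(
  rows=[
    [[0, 0, -4.35], [0, 0, 0], 4],
    [[0, 0, -4.3], [0, 0, 0], 4],
    [[0, -0.05, -4.35], [0, 0, 0], 4],
    [[-5.15, 1.75, 0.4], [0, 0, 0], 4],
    [[-5.15, 1.8, 0.4], [0, 0, 0.5], 4],
    [[-5.1, 1.8, 0.4], [0, 0, 0], 4],
    [[-5.15, 1.8, 0.35], [0, 0, 0], 4],
    [[0, 0, 0], [0, 0, 0], 4],
  ],
)

```text
clock: 8.0
position: [508.1, 315.4, 129.9]
ee_rot: [-0.664, 0.748, 0.0, 0.001]
contact_force: [0.9, 0.1, -0.1]
gripper_width: 39.9
```

```bash
python3 - <<'E'
from h import *
s=arm.read_state(); print(s["clock"],s["position"],s["contact_force"],s["gripper_width"])
stick("wrist"); stick("top")
E
```

```text
8.0 [508.05693273 315.36519471 129.91036252] [ 0.85981833  0.07901395 -0.059889  ] 39.904720988298756
wrist area 1176 px [250. 182.] mid [509.6 308.7   6. ] len 93.6 jaw psi -8.1
top area 47 px [207. 197.] mid [553.7 100.1   6. ] len 87.9 jaw psi 173.4
```

View pics/tmp.png

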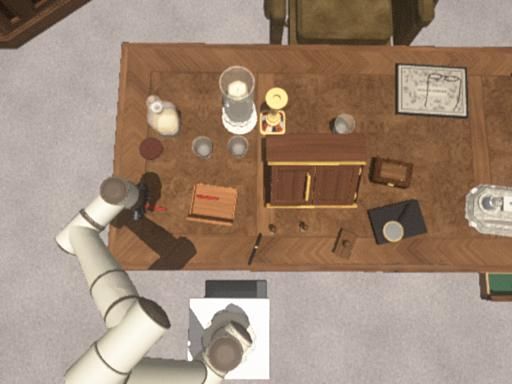

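>>> jog_arm(
  rows=[
    [[0.5, 0, 3.8], [0, 0, 0], 4],
    [[0, 0, 3.8], [0, 0, 0], 4],
    [[0, 0, 3.8], [0, 0, 0], 4],
    [[0, 0, 0], [0, 0, 0], 4],
    [[0, 0, 0], [0, 0, 0], 4],
  ],
)

```text
clock: 8.72
position: [509.4, 306.9, 16.6]
ee_rot: [-0.662, 0.75, -0.0, 0.001]
contact_force: [-0.4, 0.0, 0.5]
gripper_width: 40.1
```

>>> jog_arm(
  rows=[
    [[-0.3, 0, 1.4], [0, 0, 0], 4],
    [[0, 0, 0], [0, 0, 0], 4],
    [[0, 0, 0], [0, 0, 0], 0],
    [[0, 0, 0], [0, 0, 0], 0],
    [[0, 0, 0], [0, 0, 0], 0],
    [[0, 0, 0], [0, 0, 0], 0],
  ],
)

```text
clock: 9.48
position: [508.7, 310.1, 1.4]
ee_rot: [-0.662, 0.749, -0.0, 0.0]
contact_force: [-0.6, 0.6, 3.2]
gripper_width: 9.1
```

```bash
python3 - <<'E'
from h import *
s=arm.read_state(); print(s["clock"],s["position"],s["contact_force"],s["gripper_width"])
p=s["position"]; q=tray(8,33)
rows_to([(p+[0,0,130],None,0),((q[0],q[1],140),Rdown(173.8),0),((q[0],q[1],14),None,0)],mm=50)
E
```

```text
9.475 [508.7301392  310.14431892   1.37676371] [-0.61085118  0.57476824  3.17694111] 9.086966348898528
[[[0,0,-4.35],[0,0,0],0],[[0,0,-4.3],[0,0,0],0],[[0,0,-4.35],[0,0,0],0],[[4.1,-0.95,-0.15],[0,0,0],0],[[4.05,-0.95,-0.2],[0,0,-0.5],0],[[4.1,-0.9,-0.15],[0,0,0],0],[[4.05,-0.9,-0.2],[0,0,0],0],[[4.1,-0.9,-0.15],[0,0,-0.5],0],[[0,0,4.2],[0,0,0],0],[[0,0,4.2],[0,0,0],0]]
[[[0,0,4.2],[0,0,0],0]]
end [530.4 102.1  13.8]
```

>>> jog_arm(
  rows=[
    [[0, 0, -4.35], [0, 0, 0], 0],
    [[0, 0, -4.3], [0, 0, 0], 0],
    [[0, 0, -4.35], [0, 0, 0], 0],
    [[4.1, -0.95, -0.15], [0, 0, 0], 0],
    [[4.05, -0.95, -0.2], [0, 0, -0.5], 0],
    [[4.1, -0.9, -0.15], [0, 0, 0], 0],
    [[4.05, -0.9, -0.2], [0, 0, 0], 0],
    [[4.1, -0.9, -0.15], [0, 0, -0.5], 0],
    [[0, 0, 4.2], [0, 0, 0], 0],
    [[0, 0, 4.2], [0, 0, 0], 0],
  ],
)

```text
clock: 10.72
position: [530.3, 101.2, 54.8]
ee_rot: [-0.668, 0.744, -0.0, 0.001]
contact_force: [-0.0, -0.1, -0.2]
gripper_width: 8.8
```

>>> jog_arm(
  rows=[
    [[0, 0, 0], [0, 0, 0], 0],
    [[0, 0, 4.2], [0, 0, 0], 0],
    [[0, 0, 0], [0, 0, 0], 0],
    [[0, 0, 0], [0, 0, 0], 2.5],
    [[0, 0, 0], [0, 0, 0], 2.5],
  ],
)

```text
clock: 11.35
position: [531.4, 102.5, 15.4]
ee_rot: [-0.669, 0.743, -0.001, 0.002]
contact_force: [0.4, 0.2, -0.3]
gripper_width: 25.0
```

```bash
python3 - <<'E'
from h import *
s=arm.read_state(); print(s["clock"],s["position"],s["contact_force"],s["gripper_width"],s["joints"])
p=s["position"]
rows_to([(p+[0,0,150],None,4),((400,-60,240),Rdown(90),8.5)],mm=50)
E
```

```text
11.35 [531.36053852 102.51535229  15.3601062 ] [ 0.44541768  0.19941986 -0.26313177] 24.982429149897627 [ 4.90506285e-01  4.99941656e-01 -4.51075572e-01  4.71822341e-04
 -6.15957727e-01 -5.96425904e-01]
[[[0,0,-5],[0,0,0],4],[[0,-0.05,-5],[0,0,0],4],[[-0.05,0,-5],[0,0,0],4],[[1.95,1.25,-0.85],[0,0,9.5],8.5],[[2.15,0.95,-0.8],[0,0,9],8.5],[[2.25,0.55,-0.85],[0,0,9.5],8.5],[[2.3,0.2,-0.85],[0,0,9.5],8.5],[[2.3,-0.2,-0.85],[0,0,9],8.5],[[2.25,-0.55,-0.8],[0,0,9.5],8.5],[[2.15,-0.9,-0.85],[0,0,9.5],8.5]]
[[[1.95,-1.25,-0.85],[0,0,9],8.5],[[1.75,-1.55,-0.85],[0,0,9.5],8.5]]
end [399.9 -60.1 240.1]
```

```bash
python3 - <<'E'
from h import *
s=arm.read_state()
p=s["position"]
rows_to([(p+[0,0,150],None,4),((430,-190,240),None,8.5)],mm=55)
E
```

```text
[[[0,0,-5],[0,0,0],4],[[0,-0.05,-5],[0,0,0],4],[[-0.05,0,-5],[0,0,0],4],[[5.05,1.15,-1.25],[0,0,0],8.5],[[5,1.15,-1.25],[0,0,0],8.5],[[5.05,1.2,-1.25],[0,0,0],8.5],[[5,1.15,-1.3],[0,0,0],8.5],[[5.05,1.15,-1.25],[0,0,0],8.5],[[5,1.15,-1.25],[0,0,0],8.5]]
end [ 430.2 -189.9  240.1]
```

>>> jog_arm(
  rows=[
    [[0, 0, -5], [0, 0, 0], 4],
    [[0, 0, -5], [0, 0, 0], 4],
    [[0, 0, -5], [0, 0, 0], 4],
    [[5.05, 1.15, -1.25], [0, 0, 0], 8.5],
    [[5, 1.15, -1.25], [0, 0, 0], 8.5],
    [[5.05, 1.2, -1.25], [0, 0, 0], 8.5],
    [[5, 1.15, -1.3], [0, 0, 0], 8.5],
    [[5.05, 1.15, -1.25], [0, 0, 0], 8.5],
    [[5, 1.15, -1.25], [0, 0, 0], 8.5],
    [[0, 0, 0], [0, 0, 0], 8.5],
  ],
)

```text
clock: 12.6
position: [428.4, -193.1, 241.3]
ee_rot: [-0.667, 0.745, -0.002, 0.001]
contact_force: [-0.1, 0.6, -0.0]
gripper_width: 85.2
```

```bash
python3 - <<'E'
from h import *
s=arm.read_state(); print(s["clock"],s["position"],s["contact_force"],s["gripper_width"])
shot("wrist","w3"); stick("top")
E
```

```text
12.6 [ 428.37041239 -193.08704667  241.30584986] [-0.11458116  0.61684234 -0.04580572] 85.21168713047628
```

View pics/w3.png

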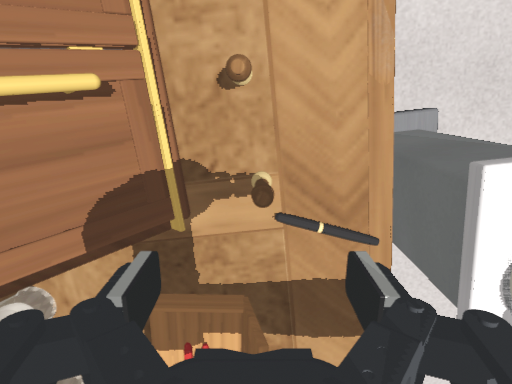

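View pics/tmp.png

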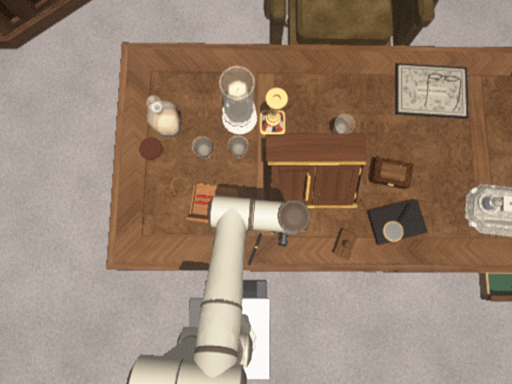

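```bash
python3 - <<'E'
from h import *
m=cam("wrist"); print(-m[1].T@m[2])
for n,uv,z in [("s2top",(238,66),76),("s2foot",(242,77),4),("s1top",(262,193),76),("s1foot",(261,183),4),("trackL end",(181,228),75),("track far",(134,2),75),("handle lo end",(97,82),95)]:
    print(n,px2w("wrist",*uv,z=z,m=m).round(1))
for p in [(421,-170),(431,-294)]: print(w2px("wrist",(*p,76),m),w2px("wrist",(*p,0),m))
E
```

```text
[ 419.94899466 -264.39276088  382.44257163]
s2top [ 430.8 -295.1   76. ]
s2foot [ 430.2 -290.5    4. ]
s1top [ 420.9 -175.1   76. ]
s1foot [ 421.2 -166.9    4. ]
trackL end [ 508.4 -145.9   75. ]
track far [ 512.9 -355.    75. ]
handle lo end [ 551.1 -293.3   95. ]
[262.43437327 197.81725399] [260.80631538 179.77593353]
[237.90146314  67.34524036] [241.09907922  74.04428235]
```

```bash
python3 - <<'E'
from h import *
rows_to([((421,-170,120),Rdown(173.8),6),((421,-170,30),None,6)],mm=50)
E
```

```text
[[[-0.65,0.35,4],[0,0,0],6],[[-0.7,0.35,4],[0,0,0],6],[[-0.65,0.35,4],[0,0,0],6],[[0,0,4.5],[0,0,0],6],[[0,0,4.5],[0,0,0],6]]
end [ 421.  -169.9   29.8]
```

>>> jog_arm(
  rows=[
    [[-0.65, 0.35, 4], [0, 0, 0], 6],
    [[-0.7, 0.35, 4], [0, 0, 0], 6],
    [[-0.65, 0.35, 4], [0, 0, 0], 6],
    [[0, 0, 0], [0, 0, 0], 6],
    [[0, 0, 0], [0, 0, 0], 6],
  ],
)

```text
clock: 13.32
position: [422.3, -169.3, 120.2]
ee_rot: [-0.669, 0.743, -0.001, 0.001]
contact_force: [0.6, 0.0, 0.9]
gripper_width: 59.8
```

>>> jog_arm(
  rows=[
    [[0, 0.1, 4.5], [0, 0, 0], 6],
    [[0, 0, 4.5], [0, 0, 0], 6],
    [[0, 0, 0], [0, 0, 0], 6],
    [[0, 0, 0], [0, 0, 0], 6],
    [[0, 0, 0], [0, 0, 0], 0],
    [[0, 0, 0], [0, 0, 0], 0],
    [[0, 0, 0], [0, 0, 0], 0],
    [[0, 0, 0], [0, 0, 0], 0],
  ],
)

```text
clock: 14.32
position: [421.0, -169.7, 30.4]
ee_rot: [-0.669, 0.743, -0.001, 0.001]
contact_force: [-0.5, 0.2, 7.6]
gripper_width: 23.1
```

```bash
python3 - <<'E'
from h import *
s=arm.read_state(); print(s["clock"],s["position"],s["contact_force"],s["gripper_width"])
p=s["position"]; q=tray(-18,-64)
rows_to([(p+[0,0,130],None,0),((q[0],q[1],160),None,0),((q[0],q[1],38),None,0)],mm=50)
E
```

```text
14.325 [ 420.98127056 -169.70407306   30.36318282] [-0.53422787  0.17176642  7.60864395] 23.093353243018512
[[[0,0,-4.35],[0,0,0],0],[[0,-0.05,-4.3],[0,0,0],0],[[0,0,-4.35],[0,0,0],0],[[-4.6,-1.35,0],[0,0,0],0],[[-4.65,-1.35,0],[0,0,0],0],[[-4.6,-1.35,0.05],[0,0,0],0],[[-4.6,-1.35,0],[0,0,0],0],[[0,0,4.05],[0,0,0],0],[[0,0,4.1],[0,0,0],0],[[0,0.05,4.05],[0,0,0],0]]
end [494.    8.1  38. ]
```

>>> jog_arm(
  rows=[
    [[0, 0, -4.35], [0, 0, 0], 0],
    [[0, 0, -4.3], [0, 0, 0], 0],
    [[0, 0, -4.35], [0, 0, 0], 0],
    [[-4.6, -1.65, 0], [0, 0, 0], 0],
    [[-4.65, -1.65, 0], [0, 0, 0], 0],
    [[-4.6, -1.6, 0.05], [0, 0, 0], 0],
    [[-4.6, -1.6, 0], [0, 0, 0], 0],
    [[0, 0, 4.05], [0, 0, 0], 0],
    [[0, 0, 4.1], [0, 0, 0], 0],
    [[0, 0, 0], [0, 0, 0], 0],
  ],
)

```text
clock: 15.58
position: [501.3, 6.4, 74.4]
ee_rot: [-0.669, 0.744, 0.002, -0.003]
contact_force: [-1.0, -0.2, -1.8]
gripper_width: 22.8
```

```bash
python3 - <<'E'
from h import *
s=arm.read_state(); print(s["clock"],s["position"],s["contact_force"],s["gripper_width"])
shot("wrist","w4"); shot("scene","s4",(130,130,390,350),3)
print(tray(-8,-64))
E
```

```text
15.575 [501.28175401   6.43465628  74.44972336] [-1.02912982 -0.20088314 -1.79876419] 22.832130668400016
[504.13483352   7.23833315   0.        ]
```

View pics/w4.png

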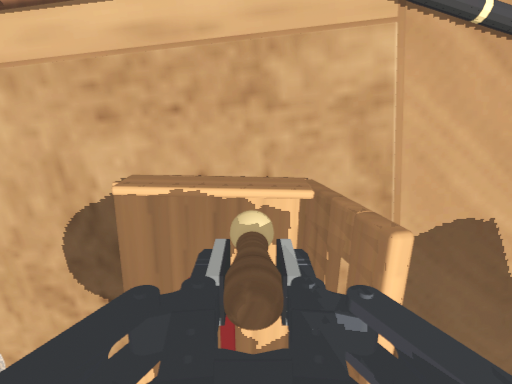

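View pics/s4.png

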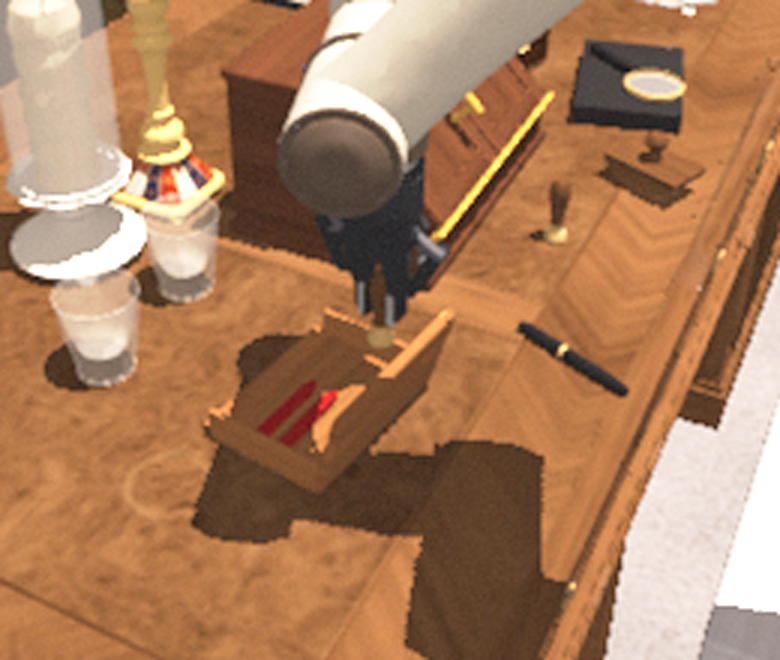

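>>> jog_arm(
  rows=[
    [[-0.2, -0.2, 1.8], [0, 0, 0], 0],
    [[0, 0, 1.9], [0, 0, 0], 0],
    [[0, 0, 0], [0, 0, 0], 0],
    [[0, 0, 0], [0, 0, 0], 0],
  ],
)

```text
clock: 16.18
position: [507.4, 9.1, 41.6]
ee_rot: [-0.669, 0.744, -0.001, 0.002]
contact_force: [0.4, 0.4, 0.2]
gripper_width: 22.5
```

>>> jog_arm(
  rows=[
    [[0, 0, 0.3], [0, 0, 0], 0],
    [[0, 0, 0.1], [0, 0, 0], 0],
    [[0, 0, 0], [0, 0, 0], 0],
  ],
)

```text
clock: 16.55
position: [506.1, 8.8, 35.9]
ee_rot: [-0.669, 0.744, -0.0, 0.0]
contact_force: [-0.4, 0.3, -0.9]
gripper_width: 22.4
```

Release (opening to 36 mm) and rise, then go to seal 2.

>>> jog_arm(
  rows=[
    [[0, 0, 0], [0, 0, 0], 3],
    [[0, 0, 0], [0, 0, 0], 3.6],
    [[0, 0, 0], [0, 0, 0], 3.6],
    [[0, 0, -2.5], [0, 0, 0], 3.6],
    [[0, 0, -4], [0, 0, 0], 3.6],
    [[0, 0, -4], [0, 0, 0], 3.6],
  ],
)

```text
clock: 17.3
position: [505.8, 8.8, 141.8]
ee_rot: [-0.669, 0.744, 0.0, -0.0]
contact_force: [0.5, 0.0, -0.9]
gripper_width: 36.1
```

```bash
python3 - <<'E'
from h import *
s=arm.read_state(); print(s["clock"],s["position"],s["contact_force"],s["gripper_width"])
shot("wrist","w5"); shot("scene","s5",(130,130,390,350),3)
rows_to([((430.5,-293,165),Rdown(173.8),6),((430.5,-293,30),None,6)],mm=52)
E
```

```text
17.3 [505.84326629   8.76159513 141.80396592] [ 0.50372423  0.00636385 -0.86352271] 36.06304882319632
[[[4.4,0.65,-0.3],[0,0,0],6],[[4.45,0.65,-0.3],[0,0,0],6],[[4.4,0.7,-0.3],[0,0,0],6],[[4.4,0.65,-0.3],[-0.5,0,0],6],[[4.4,0.65,-0.3],[0,0,0],6],[[4.45,0.65,-0.3],[0,0,0],6],[[4.4,0.7,-0.3],[0,0,0],6],[[0,0,4.5],[0,0,0],6],[[0.05,0,4.5],[0,0,0],6],[[0,0,4.5],[0,0,0],6]]
end [ 430.5 -293.1   30.2]
```

View pics/s5.png

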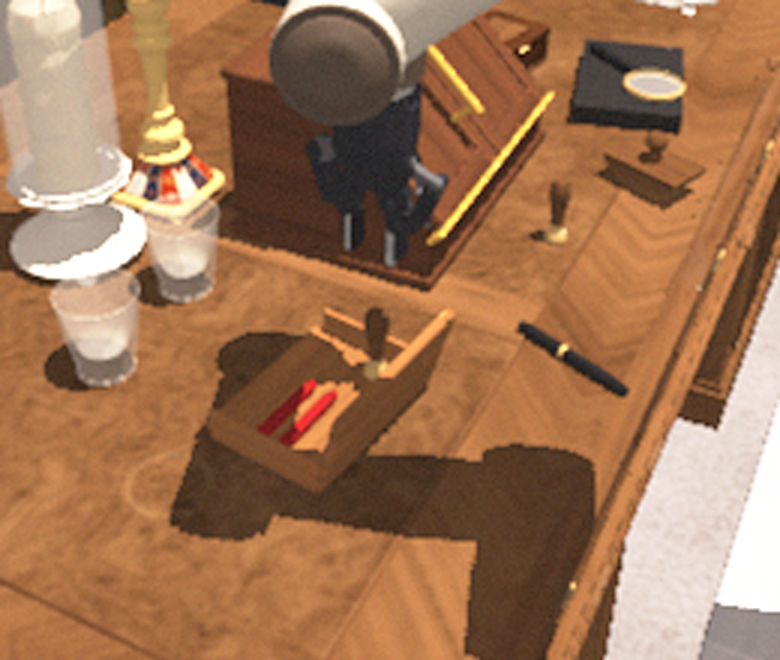

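>>> jog_arm(
  rows=[
    [[4.4, 0.65, -0.3], [0, 0, 0], 6],
    [[4.45, 0.65, -0.3], [0, 0, 0], 6],
    [[4.4, 0.7, -0.3], [0, 0, 0], 6],
    [[4.4, 0.65, -0.3], [0, 0, 0], 6],
    [[4.4, 0.65, -0.3], [0, 0, 0], 6],
    [[4.45, 0.65, -0.3], [0, 0, 0], 6],
    [[4.4, 0.7, -0.3], [0, 0, 0], 6],
    [[0, 0, 4], [0, 0, 0], 6],
    [[0, 0, 0], [0, 0, 0], 6],
    [[0, 0, 0], [0, 0, 0], 6],
  ],
)

```text
clock: 18.65
position: [427.6, -293.5, 122.4]
ee_rot: [-0.669, 0.743, -0.0, -0.0]
contact_force: [0.6, 0.3, -0.8]
gripper_width: 59.9
```

```bash
python3 - <<'E'
from h import *
rows_to([((430.5,-293,30),None,6)],mm=52)
E
```

```text
[[[-0.05,-0.15,4.6],[0,0,0],6],[[-0.05,-0.15,4.65],[0,0,0],6]]
end [ 430.7 -292.9   29.9]
```

>>> jog_arm(
  rows=[
    [[-0.05, -0.15, 4.6], [0, 0, 0], 6],
    [[-0.05, -0.15, 4.65], [0, 0, 0], 6],
    [[0, 0, 0], [0, 0, 0], 6],
    [[0, 0, 0], [0, 0, 0], 6],
    [[0, 0, 0], [0, 0, 0], 0],
    [[0, 0, 0], [0, 0, 0], 0],
    [[0, 0, 0], [0, 0, 0], 0],
    [[0, 0, 0], [0, 0, 0], 0],
  ],
)

```text
clock: 19.65
position: [431.4, -293.4, 31.0]
ee_rot: [-0.669, 0.743, -0.001, 0.001]
contact_force: [0.1, 0.0, 6.4]
gripper_width: 22.2
```

```bash
python3 - <<'E'
from h import *
s=arm.read_state(); print(s["clock"],s["position"],s["contact_force"],s["gripper_width"])
p=s["position"]; q=tray(-6,-31)
rows_to([(p+[0,0,135],None,0),((q[0],q[1],165),None,0),((q[0],q[1],78),None,0)],mm=55)
E
```

```text
19.65 [ 431.36478677 -293.35713586   31.03846121] [0.09323633 0.03070598 6.37353202] 22.17532242580355
[[[0,0,-4.5],[0,0,0],0],[[0,-0.05,-4.5],[0,0,0],0],[[0,0,-4.5],[0,0,0],0],[[-4.85,-0.6,0],[0,0,0],0],[[-4.85,-0.6,0],[0,0,0],0],[[-4.85,-0.65,0.05],[0,0,0],0],[[-4.85,-0.6,0],[0,0,0],0],[[-4.85,-0.6,0],[0,0,0],0],[[-4.85,-0.6,0],[0,0,0],0],[[-4.85,-0.6,0.05],[0,0,0],0]]
[[[0,0,4.35],[0,0,0],0],[[0,0,4.35],[0,0,0],0]]
end [509.7  39.8  77.8]
```

>>> jog_arm(
  rows=[
    [[0, 0, -4.5], [0, 0, 0], 0],
    [[0, 0, -4.5], [0, 0, 0], 0],
    [[0, 0, -4.5], [0, 0, 0], 0],
    [[-4.85, -0.5, 0], [0, 0, 0], 0],
    [[-4.85, -0.5, 0], [0, 0, 0], 0],
    [[-4.85, -0.55, 0.05], [0, 0, 0], 0],
    [[-4.85, -0.5, 0], [0, 0, 0], 0],
    [[-4.85, -0.5, 0], [0, 0, 0], 0],
    [[-4.8, -0.5, 0], [0, 0, 0], 0],
    [[-4.8, -0.5, 0.05], [0, 0, 0], 0],
  ],
)

```text
clock: 20.9
position: [501.2, 41.5, 163.6]
ee_rot: [-0.669, 0.744, 0.0, 0.0]
contact_force: [0.8, -0.4, -1.9]
gripper_width: 22.2
```

>>> jog_arm(
  rows=[
    [[0, 0, 2], [0, 0, 0], 0],
    [[0, 0, 2], [0, 0, 0], 0],
    [[0, 0, 2], [0, 0, 0], 0],
    [[0, 0, 0], [0, 0, 0], 0],
    [[0, 0, 0], [0, 0, 0], 0],
  ],
)

```text
clock: 21.52
position: [501.9, 40.1, 104.1]
ee_rot: [-0.669, 0.744, -0.0, 0.001]
contact_force: [0.3, -0.6, -0.5]
gripper_width: 22.1
```

```bash
python3 - <<'E'
from h import *
s=arm.read_state(); print(s["clock"],s["position"],s["contact_force"],s["gripper_width"])
shot("wrist","w6")
E
```

```text
21.525 [501.86127828  40.0731728  104.09262506] [ 0.28673436 -0.64611732 -0.50122763] 22.149569164512343
```

View pics/w6.png

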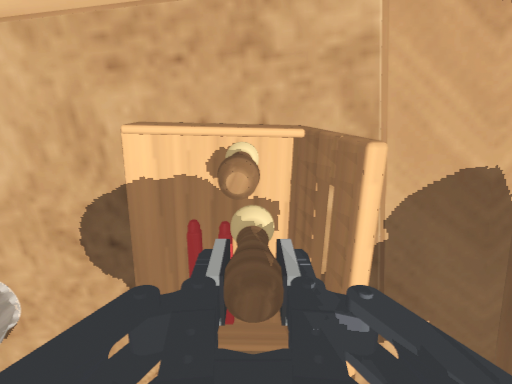

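```bash
python3 - <<'E'
from h import *
m=cam("wrist")
print(px2w("wrist",224,222,z=16,m=m),px2w("wrist",194,220,z=16,m=m), "s1",px2w("wrist",241,156,z=8,m=m), "rail end", px2w("wrist",384,143,z=95,m=m),px2w("wrist",365,137,z=98,m=m),"wall",px2w("wrist",123,128,z=34,m=m),px2w("wrist",303,132,z=34,m=m))
print("floor corner", px2w("wrist",294,137,z=34,m=m))
E
```

```text
[525.45345553  54.24826886  16.        ] [548.37354221  50.19640784  16.        ] s1 [506.85301864   5.70293221   8.        ] rail end [433.8031933   -7.67412703  95.        ] [443.7423617  -11.87096774  98.        ] wall [580.30334642 -24.9769417   34.        ] [462.97259602 -10.10563407  34.        ]
floor corner [469.07928128  -7.47258151  34.        ]
```

>>> jog_arm(
  rows=[
    [[0, 0, 2.5], [0, 0, 0], 0],
    [[0, 0, 2.5], [0, 0, 0], 0],
    [[0, 0, 1.3], [0, 0, 0], 0],
    [[0, 0, 0], [0, 0, 0], 0],
    [[0, 0, 0], [0, 0, 0], 0],
  ],
)

```text
clock: 22.2
position: [502.2, 40.3, 41.3]
ee_rot: [-0.669, 0.744, -0.0, 0.001]
contact_force: [0.6, 0.5, -1.0]
gripper_width: 22.2
```

>>> jog_arm(
  rows=[
    [[0, 0, 0.4], [0, 0, 0], 0],
    [[0, 0, 0], [0, 0, 0], 0],
    [[0, 0, 0], [0, 0, 0], 3],
    [[0, 0, 0], [0, 0, 0], 3.6],
    [[0, 0, 0], [0, 0, 0], 3.6],
    [[0, 0, -2.5], [0, 0, 0], 3.6],
    [[0, 0, -4.5], [0, 0, 0], 3.6],
    [[0, 0, -5], [0, 0, 0], 3.6],
    [[0, 0, 0], [0, 0, 0], 3.6],
  ],
)

```text
clock: 23.32
position: [503.5, 40.7, 160.3]
ee_rot: [-0.669, 0.743, -0.002, 0.004]
contact_force: [0.5, 0.4, -0.9]
gripper_width: 36.3
```

```bash
python3 - <<'E'
from h import *
s=arm.read_state(); print(s["clock"],s["position"],s["contact_force"],s["gripper_width"])
shot("scene","s7",(130,130,390,350),3);shot("wrist","w7")
E
```

```text
23.325 [503.4940507   40.72113492 160.31048718] [ 0.4812702   0.41308748 -0.89870978] 36.26340513391177
```

View pics/s7.png

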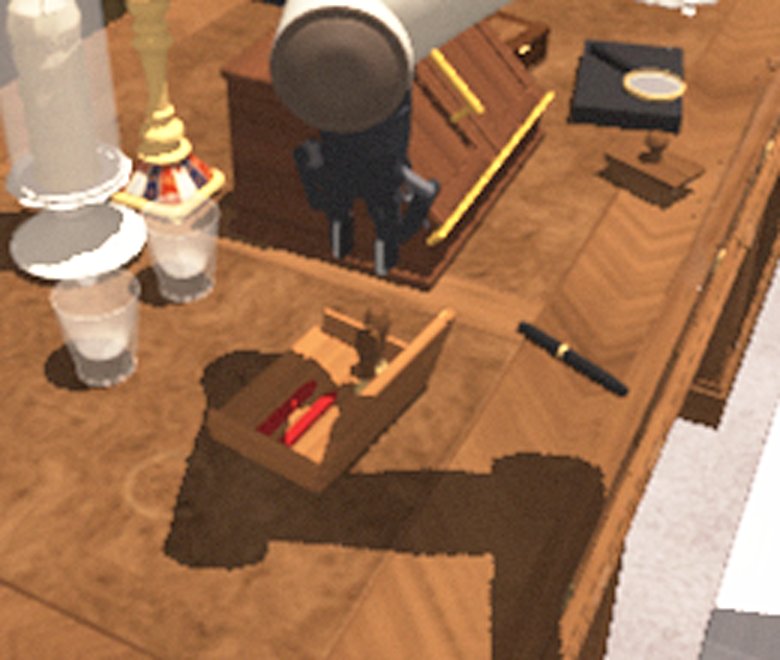

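View pics/w7.png

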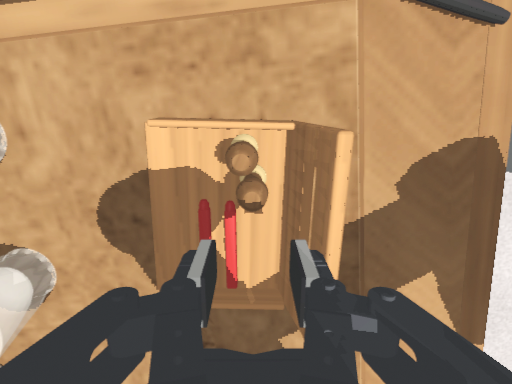

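```bash
cat >> h.py <<'E'
def tri(obs):
    A=[]
    for n,uv,m in obs:
        K,Rm,t=m; P=K@np.c_[Rm,t]; A+= [uv[0]*P[2]-P[0],uv[1]*P[2]-P[1]]
    X=np.linalg.svd(np.array(A)/1.0)[2][-1]; return X[:3]/X[3]
E
python3 - <<'E'
from h import *
mt,ms=cam("top"),cam("scene")
ct=lambda u,v:(u/2.8+105,v/2.8+110)
cs=lambda u,v:(u/3+130,v/3+130)
for a,b in [((571,178),(424,40)),((566,253),(481,109))]:
    X=tri([("t",ct(*a),mt),("s",cs(*b),ms)]); print(X.round(1), w2px("t",X,mt)-ct(*a))
E
```

```text
[ 607.9 -295.5  212. ] [0.6837277  1.83445887]
[ 526.9 -295.2  144.1] [-0.12533601 -0.39120174]
```

```bash
cat >> h.py <<'E'
def Rzy(z,y):
    z=np.array(z,float);z/=np.linalg.norm(z); y=np.array(y,float); y-=z*(y@z); y/=np.linalg.norm(y); return np.array([np.cross(y,z),y,z]).T
E
python3 - <<'E'
from h import *
rows_to([((490,-40,260),None,6),((470,-295,270),Rzy((1,0,-1),(0,1,0)),6)],mm=50)
E
```

```text
[[[2.7,0.05,-3.45],[0,0,0],6],[[2.65,0.1,-3.45],[0,0,0],6],[[2.7,0.05,-3.5],[0,0,0],6],[[2.55,-0.05,-0.1],[3.5,-3.5,8],6],[[2.5,-0.45,-0.25],[3,-4,8],6],[[2.4,-0.8,-0.35],[3.5,-3.5,8],6],[[2.25,-1.15,-0.5],[3,-3.5,7.5],6],[[2.05,-1.45,-0.5],[3.5,-3.5,8],6],[[1.8,-1.75,-0.55],[3,-4,8],6],[[1.45,-2,-0.55],[3.5,-3.5,8],6]]
[[[1.15,-2.25,-0.5],[3.5,-3.5,8],6],[[0.8,-2.4,-0.45],[3,-4,8],6],[[0.45,-2.5,-0.35],[3.5,-3.5,7.5],6]]
end [ 469.9 -295.   270.1]
```

>>> jog_arm(
  rows=[
    [[2.7, 0.05, -3.45], [0, 0, 0], 6],
    [[2.65, 0.1, -3.45], [0, 0, 0], 6],
    [[2.7, 0.05, -3.5], [0, 0, 0], 6],
    [[2.55, -0.05, -0.1], [3.5, -3.5, 8], 6],
    [[2.5, -0.45, -0.25], [3, -4, 8], 6],
    [[2.4, -0.8, -0.35], [3.5, -3.5, 8], 6],
    [[2.25, -1.15, -0.5], [3, -3.5, 7.5], 6],
    [[2.05, -1.45, -0.5], [3.5, -3.5, 8], 6],
    [[1.8, -1.75, -0.55], [3, -4, 8], 6],
    [[1.45, -2, -0.55], [3.5, -3.5, 8], 6],
  ],
)

```text
clock: 24.68
position: [475.7, -218.7, 264.9]
ee_rot: [-0.219, 0.934, 0.001, 0.283]
contact_force: [0.2, -0.3, -0.1]
gripper_width: 60.0
```

>>> jog_arm(
  rows=[
    [[1.15, -2.25, -0.5], [3.5, -3.5, 8], 6],
    [[0.8, -2.4, -0.45], [3, -4, 8], 6],
    [[0.45, -2.5, -0.35], [3.5, -3.5, 7.5], 6],
    [[0, 0, 0], [0, 0, 0], 6],
    [[0, 0, 0], [0, 0, 0], 6],
  ],
)

```text
clock: 25.3
position: [470.4, -294.4, 269.1]
ee_rot: [-0.002, 0.924, -0.002, 0.382]
contact_force: [0.0, 0.1, -0.1]
gripper_width: 59.8
```

```bash
python3 - <<'E'
from h import *
s=arm.read_state(); print(s["clock"],s["position"],s["joints"].round(2)); M=R.from_quat(s["ee_rot"]).as_matrix(); print(M.round(3))
shot("wrist","w8"); shot("top","t8",(105,110,385,275),2.8)
E
```

```text
25.3 [ 470.3842806  -294.37349842  269.05960998] [-0.52  0.03 -0.34 -0.67 -0.6  -0.59]
[[-0.708 -0.003  0.706]
 [-0.005  1.    -0.002]
 [-0.706 -0.005 -0.708]]
```

View pics/w8.png

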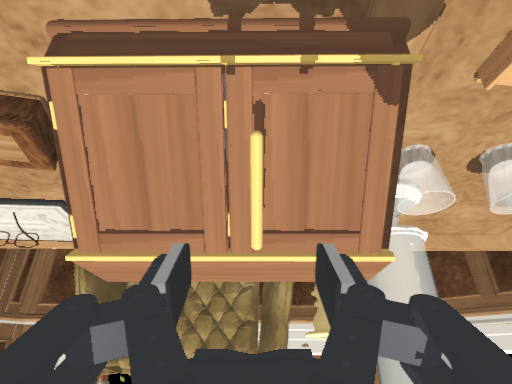

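View pics/t8.png

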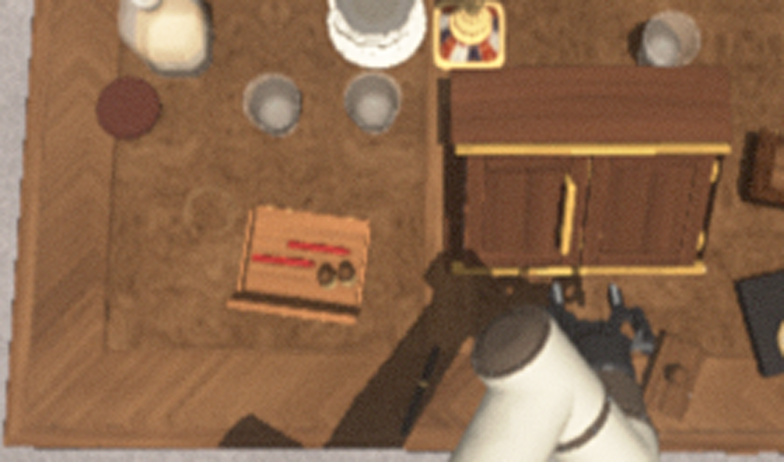

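```bash
python3 - <<'E'
from h import *
from scipy.optimize import least_squares
im=cv2.imread("pics/w8.png"); hsv=cv2.cvtColor(im,cv2.COLOR_BGR2HSV)
mk=cv2.inRange(hsv,(22,110,90),(36,255,255))
n,l,s,c=cv2.connectedComponentsWithStats(mk)
for i in range(1,n):
    if s[i,4]>100: print(s[i],c[i].round(1))
m=cam("wrist")
obs=[("hl",(257,134)),("hu",(257,248)),("tl",(30,62)),("tr",(418,59))]
def f(p):
    x,y,yaw,cx,h=p; T=R.from_euler('z',yaw).as_matrix(); o=np.array([x,y,0])
    P={"hl":(cx-35.4,30,cx+122.2-35.4),"hu":(cx+35.4,30,cx+122.2+35.4),"tl":(-13,-h,75),"tr":(-13,h,75)}
    return np.concatenate([w2px("",o+T@np.array(P[k]),m)-uv for k,uv in obs])
r=least_squares(f,[518,-324,0,50,175]); print(r.x,r.fun.round(1))
x,y,yaw,cx,h=r.x;T=R.from_euler('z',yaw).as_matrix(); print("handle",T@[cx,30,cx+122.2]+[x,y,0])
E
```

```text
[ 27  57 158   7 294] [101.   58.5]
[235  56  64   7 104] [265.8  61.1]
[ 36  62 119   4 170] [97.4 63. ]
[251 133  11 117 902] [256.1 188.9]
[ 65 256  92   5 197] [118.4 258.6]
[191 257 112   4 115] [245.1 259.9]
[350 256  45   5 103] [372. 258.]
[ 5.25019323e+02 -3.21912134e+02  1.82828798e-02  5.33044949e+01
  1.74893413e+02] [-0.7  4.8 -0.5 -5.9  0.6 -0.8  0.6 -0.8]
handle [ 577.7664535  -290.94264205  175.50449486]
```

```bash
python3 - <<'E'
from h import *
rows_to([((586,-291,165.5),Rzy((1,0.018,-1),(-0.018,1,0)),5)],mm=40)
E
```

```text
[[[-0.2,0.1,3.9],[0,0,0],5],[[-0.2,0.05,3.85],[-0.5,0,0],5],[[-0.15,0.05,3.9],[0,0,-0.5],5],[[-0.2,0.05,3.85],[-0.5,0,0],5]]
end [ 585.8 -291.2  165.5]
```

>>> jog_arm(
  rows=[
    [[-0.2, 0.1, 3.9], [0, 0, 0], 5],
    [[-0.2, 0.05, 3.85], [-0.5, 0, 0], 5],
    [[-0.15, 0.05, 3.9], [0, 0, -0.5], 5],
    [[-0.2, 0.05, 3], [-0.5, 0, 0], 5],
    [[0, 0, 0], [0, 0, 0], 5],
    [[0, 0, 0], [0, 0, 0], 5],
  ],
)

```text
clock: 26.15
position: [579.7, -291.7, 172.5]
ee_rot: [-0.01, 0.924, 0.004, 0.383]
contact_force: [0.1, 0.1, 0.1]
gripper_width: 50.1
```

```bash
python3 - <<'E'
from h import *
s=arm.read_state(); print(s["clock"],s["position"],s["contact_force"],s["joints"].round(2))
shot("wrist","w9"); shot("scene","s9",(130,100,390,320),3)
E
```

```text
26.15 [ 579.73715046 -291.70826647  172.53720742] [0.10183982 0.13673747 0.05005024] [-0.45  0.29 -0.25 -0.85 -0.44 -0.43]
```

View pics/w9.png

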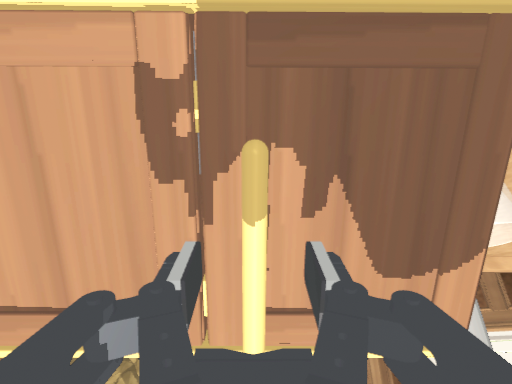

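View pics/s9.png

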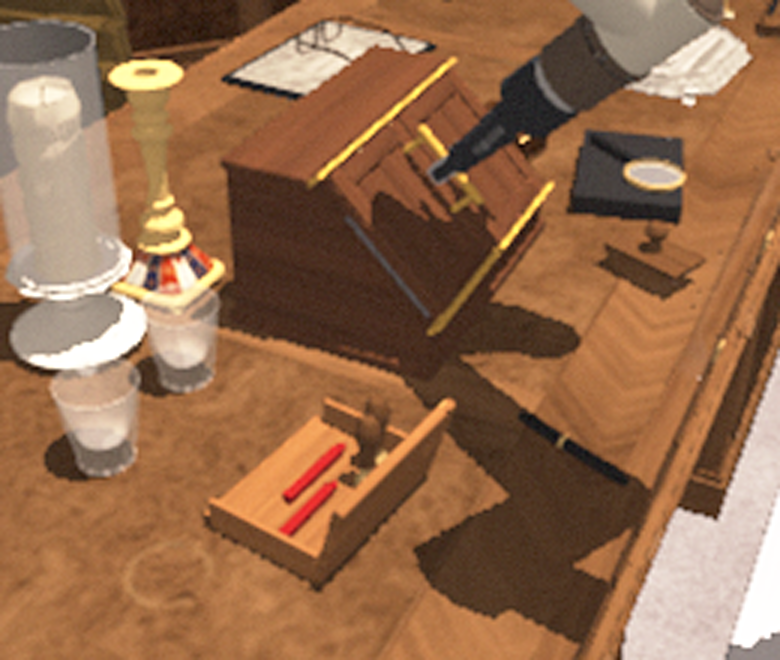

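```bash
python3 - <<'E'
from h import *
m=cam("wrist")
T=R.from_euler('z',0.0183).as_matrix(); o=np.array([525,-321.9,0])
for cx in (45,50,53.3,57):
  for L in (35.4,38): print(cx,L,w2px("",o+T@np.array([cx-L,30,cx+122.2-L]),m).round(1))
print(px2w("",256,155,0,m))
# bar px width: 26 px -> depth
im=cv2.imread("pics/w9.png"); hsv=cv2.cvtColor(im,cv2.COLOR_BGR2HSV); mk=cv2.inRange(hsv,(20,90,60),(38,255,255))
for r in (150,170,190,210,230,250,270,300,330): 
    cc=np.where(mk[r,225:290])[0]; w=len(cc); print(r,w,cc.min()+225,cc.max()+225, "depth",11*318.4/w if w else 0)
K,Rm,t=m; s=arm.read_state(); print("tcp in cam",Rm@s["position"]+t)
E
```

```text
45 35.4 [256.1 130.3]
45 38 [256.2 121.6]
50 35.4 [256.  146.7]
50 38 [256.1 138.2]
53.3 35.4 [256.  157.2]
53.3 38 [256.  148.9]
57 35.4 [255.9 168.8]
57 38 [256.  160.7]
[ 737.25548706 -285.05482674    0.        ]
150 26 242 267 depth 134.7076923076923
170 26 242 267 depth 134.7076923076923
190 26 242 267 depth 134.7076923076923
210 25 242 266 depth 140.09599999999998
230 8 242 266 depth 437.79999999999995
250 9 242 266 depth 389.1555555555555
270 8 242 265 depth 437.79999999999995
300 6 243 264 depth 583.7333333333332
330 7 243 264 depth 500.3428571428571
tcp in cam [1.21668028e-01 2.94886313e+01 1.58352291e+02]
```

>>> jog_arm(
  rows=[
    [[0, 0, 0], [0, 0, 0], 2],
    [[0, 0, 0], [0, 0, 0], 0],
    [[0, 0, 0], [0, 0, 0], 0],
    [[0, 0, 0], [0, 0, 0], 0],
    [[0, 0, 0], [0, 0, 0], 0],
  ],
)

```text
clock: 26.88
position: [579.4, -291.3, 172.9]
ee_rot: [-0.009, 0.924, 0.005, 0.383]
contact_force: [-5.1, 3.5, 5.8]
gripper_width: 8.4
```

```bash
python3 - <<'E'
import numpy as np
qs=np.linspace(0,1.44,21)
u=135*np.sin(qs)+44*np.cos(qs); v=195*np.cos(qs)+44*np.sin(qs)
cy=cz=0;out=[]
for i in range(1,21):
    y=(v[i]-v[0])/10; z=-(u[i]-u[0])/10
    dy=round((y-cy)/.05)*.05; dz=round((z-cz)/.05)*.05; cy+=dy;cz+=dz
    out.append([[0,round(dy,2),round(dz,2)],[0,0,0],0])
print(out[:10]);print(out[10:]); print(cy,cz)
E
```

```text
[[[0, 0.25, -0.95], [0, 0, 0], 0], [[0, 0.2, -0.95], [0, 0, 0], 0], [[0, 0.05, -0.9], [0, 0, 0], 0], [[0, -0.05, -0.85], [0, 0, 0], 0], [[0, -0.15, -0.8], [0, 0, 0], 0], [[0, -0.25, -0.8], [0, 0, 0], 0], [[0, -0.35, -0.7], [0, 0, 0], 0], [[0, -0.45, -0.7], [0, 0, 0], 0], [[0, -0.55, -0.6], [0, 0, 0], 0], [[0, -0.65, -0.55], [0, 0, 0], 0]]
[[[0, -0.7, -0.5], [0, 0, 0], 0], [[0, -0.85, -0.4], [0, 0, 0], 0], [[0, -0.9, -0.4], [0, 0, 0], 0], [[0, -0.95, -0.25], [0, 0, 0], 0], [[0, -1.1, -0.25], [0, 0, 0], 0], [[0, -1.1, -0.1], [0, 0, 0], 0], [[0, -1.2, -0.1], [0, 0, 0], 0], [[0, -1.2, 0.0], [0, 0, 0], 0], [[0, -1.3, 0.1], [0, 0, 0], 0], [[0, -1.35, 0.15], [0, 0, 0], 0]]
-12.6 -9.55
```

>>> jog_arm(
  rows=[
    [[0, 0.25, -0.95], [0, 0, 0], 0],
    [[0, 0.2, -0.95], [0, 0, 0], 0],
    [[0, 0.05, -0.9], [0, 0, 0], 0],
    [[0, -0.05, -0.85], [0, 0, 0], 0],
    [[0, -0.15, -0.8], [0, 0, 0], 0],
    [[0, 0, 0], [0, 0, 0], 0],
  ],
)

```text
clock: 27.62
position: [548.0, -288.5, 204.2]
ee_rot: [-0.009, 0.924, 0.005, 0.383]
contact_force: [1.7, 4.9, 2.3]
gripper_width: 8.5
```

>>> jog_arm(
  rows=[
    [[0, -0.25, -0.8], [0, 0, 0], 0],
    [[0, -0.35, -0.7], [0, 0, 0], 0],
    [[0, -0.45, -0.7], [0, 0, 0], 0],
    [[0, -0.55, -0.6], [0, 0, 0], 0],
    [[0, -0.65, -0.55], [0, 0, 0], 0],
    [[0, -0.7, -0.5], [0, 0, 0], 0],
    [[0, 0, 0], [0, 0, 0], 0],
  ],
)

```text
clock: 28.5
position: [521.0, -318.7, 231.7]
ee_rot: [-0.009, 0.924, 0.005, 0.383]
contact_force: [-4.1, 6.2, 5.7]
gripper_width: 9.0
```

>>> jog_arm(
  rows=[
    [[0, -0.85, -0.4], [0, 0, 0], 0],
    [[0, -0.9, -0.4], [0, 0, 0], 0],
    [[0, -0.95, -0.25], [0, 0, 0], 0],
    [[0, -1.1, -0.25], [0, 0, 0], 0],
    [[0, 0, 0], [0, 0, 0], 0],
  ],
)

```text
clock: 29.12
position: [513.0, -359.5, 240.2]
ee_rot: [-0.008, 0.924, 0.003, 0.383]
contact_force: [0.7, -0.3, 0.8]
gripper_width: 8.2
```

```bash
python3 - <<'E'
from h import *
s=arm.read_state(); print(s["clock"],s["position"],s["contact_force"],s["joints"].round(2),s["gripper_width"])
shot("wrist","w10"); shot("scene","s10",(130,100,390,320),3)
E
```

```text
29.125 [ 513.01256258 -359.50928165  240.2429563 ] [ 0.70892385 -0.34950014  0.8052093 ] [-0.63  0.2  -0.19 -0.77 -0.66 -0.42] 8.179827529001326
```

View pics/w10.png

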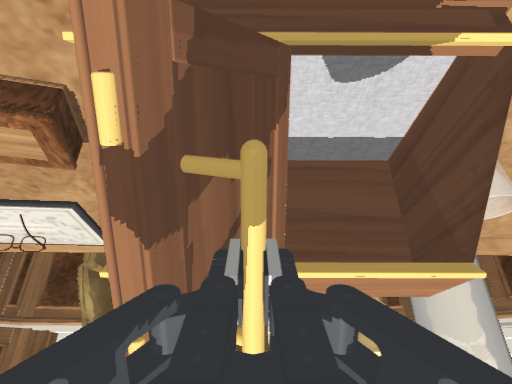

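View pics/s10.png

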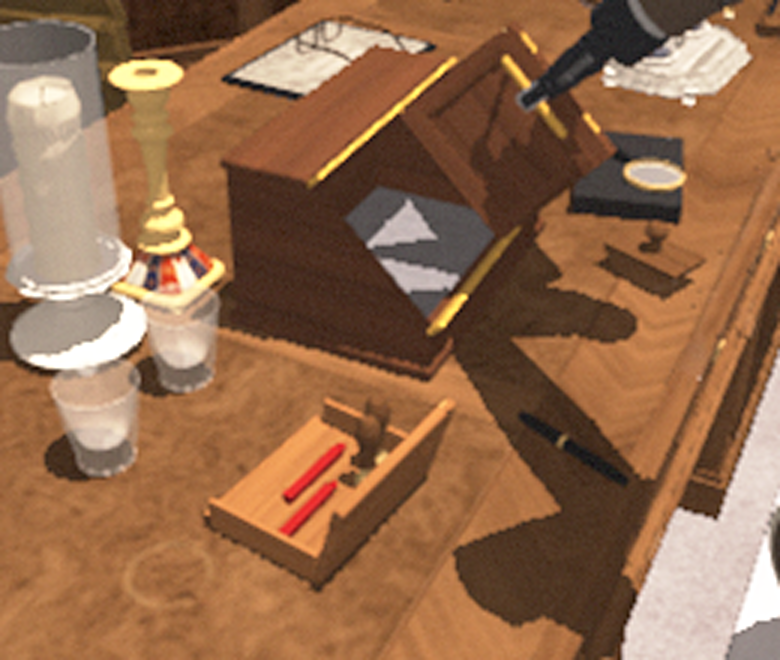

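>>> jog_arm(
  rows=[
    [[0, -1.1, -0.1], [0, 0, 0], 0],
    [[0, -1.2, -0.1], [0, 0, 0], 0],
    [[0, -1.2, 0], [0, 0, 0], 0],
    [[0, 0, 0], [0, 0, 0], 0],
  ],
)

```text
clock: 29.72
position: [512.3, -394.5, 241.3]
ee_rot: [-0.008, 0.924, 0.003, 0.383]
contact_force: [2.2, 0.0, 1.0]
gripper_width: 7.9
```

>>> jog_arm(
  rows=[
    [[0, -1.3, 0.1], [0, 0, 0], 0],
    [[0, -1.35, 0.15], [0, 0, 0], 0],
    [[0, 0, 0], [0, 0, 0], 0],
  ],
)

```text
clock: 30.1
position: [514.8, -420.2, 239.2]
ee_rot: [-0.009, 0.924, 0.004, 0.383]
contact_force: [2.2, 2.5, 0.1]
gripper_width: 8.4
```

```bash
python3 - <<'E'
from h import *
s=arm.read_state(); print(s["clock"],s["position"],s["contact_force"],s["joints"].round(2),s["gripper_width"])
shot("wrist","w11"); shot("scene","s11",(130,100,390,320),3)
E
```

```text
30.1 [ 514.77749924 -420.22652421  239.19228403] [2.23063613 2.48072455 0.12203208] [-0.73  0.28 -0.08 -0.79 -0.75 -0.35] 8.408014517567372
```

View pics/w11.png

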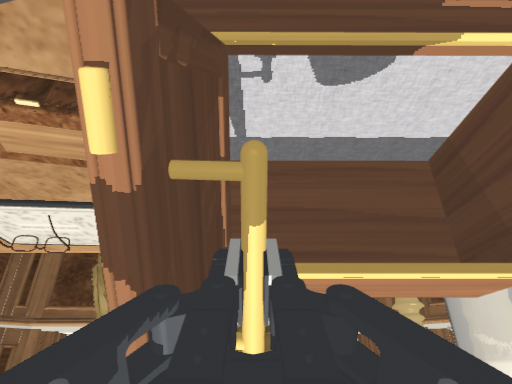

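>>> jog_arm(
  rows=[
    [[0, 0, 0], [0, 0, 0], 2.2],
    [[0, 0, 0], [0, 0, 0], 2.2],
    [[0, 0, 0], [0, 0, 0], 2.2],
    [[0, 0.2, -2], [0, 0, 0], 2.2],
    [[0, 0.3, -3], [0, 0, 0], 2.2],
    [[0, 0.5, -4], [0, 0, 0], 2.2],
    [[0, 0.5, -4], [0, 0, 0], 2.2],
    [[0, 0, 0], [0, 0, 0], 2.2],
  ],
)

```text
clock: 31.2
position: [420.7, -407.2, 336.3]
ee_rot: [-0.009, 0.923, 0.0, 0.385]
contact_force: [-0.3, 0.1, 0.3]
gripper_width: 22.2
```

```bash
python3 - <<'E'
from h import *
s=arm.read_state(); print(s["clock"],s["position"],s["contact_force"],s["joints"].round(2),s["gripper_width"])
shot("wrist","w12"); shot("scene","s12",(130,100,390,320),3)
E
```

```text
31.2 [ 420.65072501 -407.16461899  336.33054284] [-0.27356487  0.147386    0.3026034 ] [-0.83  0.08 -0.09 -0.72 -0.94 -0.42] 22.150530585512847
```

View pics/w12.png

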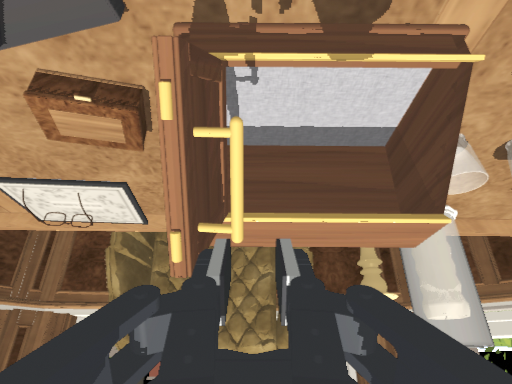

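View pics/s12.png

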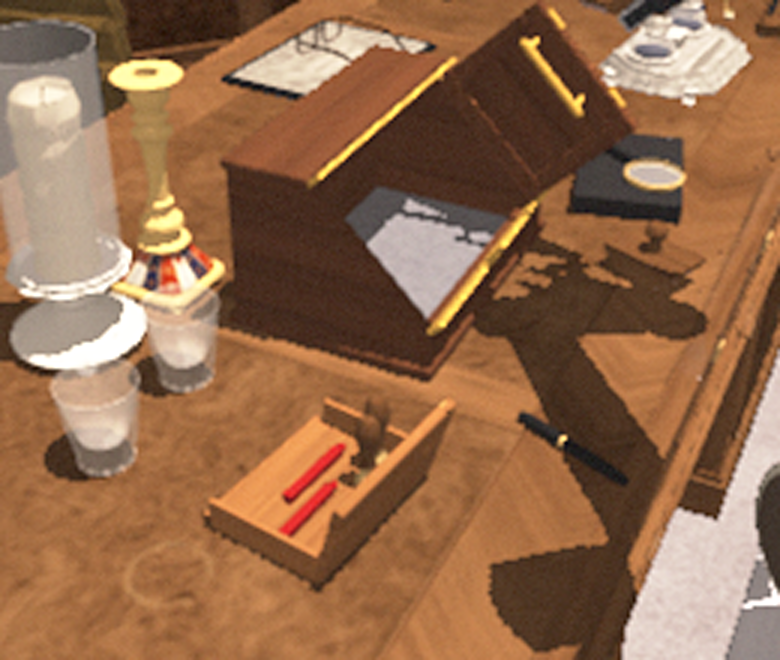

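```bash
cat >> h.py <<'E'
def Rtray(pitch=0,yaw=-6.2):
    "tool orientation when gripping rail with tray pitched spout-down by pitch deg"
    T=R.from_euler('z',yaw,degrees=True)*R.from_euler('y',pitch,degrees=True)
    return Rzy(T.apply([0.2588,0,-0.9659]),T.apply([-0.9659,0,-0.2588]))
E
python3 - <<'E'
from h import *
d=Rtray()[:,2]; r0=np.array([448,80,83]); print(d)
rows_to([((410,-200,330),Rtray(),3.5),(r0-d*130,None,3.5)],mm=52)
E
```

```text
[ 0.25729396 -0.02795107 -0.96592886]
[[[0.05,2.05,-0.05],[-2,2.5,-8],3.5],[[-0.2,2.05,0.05],[-2,2.5,-8.5],3.5],[[-0.5,2,0.1],[-2,3,-8],3.5],[[-0.8,1.9,0.1],[-2,2.5,-8],3.5],[[-1.1,1.8,0.15],[-2,2.5,-8],3.5],[[-1.3,1.6,0.15],[-2,2.5,-8.5],3.5],[[-1.5,1.35,0.1],[-2.5,2.5,-8],3.5],[[-1.75,1.15,0.15],[-2,2.5,-8],3.5],[[-1.85,0.9,0.1],[-2,3,-8],3.5],[[-1.95,0.65,0],[-2,2.5,-8.5],3.5]]
[[[-4.7,0.95,1.85],[0,0,0],3.5],[[-4.7,0.9,1.85],[0,0,0],3.5],[[-4.75,0.95,1.8],[0,0,0],3.5],[[-4.7,0.9,1.85],[0,0,0],3.5],[[-4.7,0.95,1.85],[0,0,0],3.5],[[-4.7,0.9,1.85],[0,0,0],3.5]]
end [414.7  83.5 208.6]
```

>>> jog_arm(
  rows=[
    [[0.05, 2.05, -0.05], [-2, 2.5, -8], 3.5],
    [[-0.2, 2.05, 0.05], [-2, 2.5, -8.5], 3.5],
    [[-0.5, 2, 0.1], [-2, 3, -8], 3.5],
    [[-0.8, 1.9, 0.1], [-2, 2.5, -8], 3.5],
    [[-1.1, 1.8, 0.15], [-2, 2.5, -8], 3.5],
    [[-1.3, 1.6, 0.15], [-2, 2.5, -8.5], 3.5],
    [[-1.5, 1.35, 0.1], [-2.5, 2.5, -8], 3.5],
    [[-1.75, 1.15, 0.15], [-2, 2.5, -8], 3.5],
    [[-1.85, 0.9, 0.1], [-2, 3, -8], 3.5],
    [[-1.95, 0.65, 0], [-2, 2.5, -8.5], 3.5],
  ],
)

```text
clock: 32.55
position: [410.4, -199.1, 327.8]
ee_rot: [-0.665, 0.736, -0.095, 0.085]
contact_force: [0.4, 0.4, 0.4]
gripper_width: 35.0
```

>>> jog_arm(
  rows=[
    [[-4.7, 0.95, 1.85], [0, 0, 0], 3.5],
    [[-4.7, 0.9, 1.85], [0, 0, 0], 3.5],
    [[-4.75, 0.95, 1.8], [0, 0, 0], 3.5],
    [[-4.7, 0.9, 1.85], [0, 0, 0], 3.5],
    [[-4.7, 0.95, 1.85], [0, 0, 0], 3.5],
    [[-4.7, 0.9, 1.85], [0, 0, 0], 3.5],
    [[0, 0, 0], [0, 0, 0], 3.5],
    [[0, 0, 0], [0, 0, 0], 3.5],
  ],
)

```text
clock: 33.55
position: [414.5, 83.6, 207.5]
ee_rot: [-0.664, 0.737, -0.096, 0.086]
contact_force: [0.3, -0.4, 0.2]
gripper_width: 35.3
```

```bash
python3 - <<'E'
from h import *
s=arm.read_state(); print(s["clock"],s["position"],s["contact_force"],s["joints"].round(2),s["gripper_width"])
M=R.from_quat(s["ee_rot"]).as_matrix(); print((Rtray().T@M).round(3))
shot("wrist","w13")
E
```

```text
33.55 [414.49125372  83.56711123 207.49369369] [ 0.29092632 -0.42161701  0.15356181] [ 0.72 -0.07 -0.75  0.28 -0.74 -1.01] 35.27398555114279
[[ 1.     0.004 -0.   ]
 [-0.004  1.     0.004]
 [ 0.    -0.004  1.   ]]
```

View pics/w13.png

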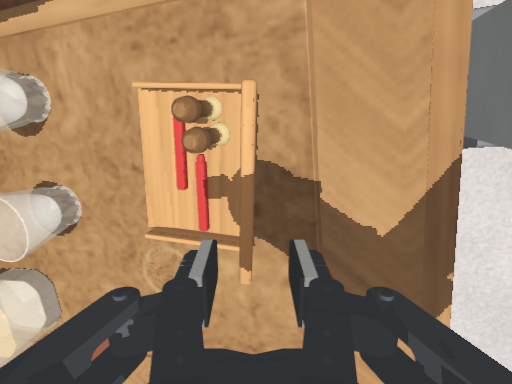

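```bash
python3 - <<'E'
from h import *
m=cam("wrist")
for uv in [(242,81),(256,81),(240,283),(252,283)]: print(uv,px2w("",*uv,z=98,m=m).round(1))
for uv in [(133,85),(146,235)]: print(uv,px2w("",*uv,z=34,m=m).round(1))
s=arm.read_state();M=R.from_quat(s["ee_rot"]).as_matrix();d=M[:,2]
for y0 in (448,451):
  r0=np.array([y0,80,83]); print("tool-frame offset to rail", M.T@(r0-s["position"]))
# finger center vs rail px: project grasp line
for k in (0,60,120): print(w2px("",s["position"]+d*k,m))
E
```

```text
(242, 81) [442.3  -8.3  98. ]
(256, 81) [431.3  -7.   98. ]
(240, 283) [464.3 166.6  98. ]
(252, 283) [452.6 166.   98. ]
(133, 85) [580.7 -24.2  34. ]
(146, 235) [601.9 146.7  34. ]
tool-frame offset to rail [ -0.33922461  -0.41747995 129.33196293]
tool-frame offset to rail [ -0.6554635   -3.30178276 130.0940589 ]
[251.45855464 255.98642247]
[251.84171038 214.48551983]
[252.06359825 190.45208971]
```

```bash
python3 - <<'E'
from h import *
M=Rtray(0,-7.1); d=M[:,2]; r0=np.array([451.5,79,83])
rows_to([(r0-d*60,M,3.5),(r0-d*20,None,3.5),(r0+15*d,None,3.5)],mm=45)
E
```

```text
[[[0,-0.2,3.5],[0,0,0.5],3.5],[[0,-0.15,3.5],[0,0.5,0.5],3.5],[[0,-0.05,4],[0,0,0],3.5],[[-0.05,0,3.5],[0,0,0],3.5]]
end [455.4  78.7  68.8]
```

>>> jog_arm(
  rows=[
    [[0, -0.2, 3.5], [0, 0, 0.5], 3.5],
    [[0, -0.15, 3.5], [0, 0.5, 0.5], 3.5],
    [[0, -0.05, 4], [0, 0, 0], 3.5],
    [[0, 0, 0], [0, 0, 0], 3.5],
    [[0, 0, 0], [0, 0, 0], 3.5],
  ],
)

```text
clock: 34.22
position: [447.4, 79.5, 104.2]
ee_rot: [-0.656, 0.744, -0.098, 0.085]
contact_force: [0.7, 0.2, -0.5]
gripper_width: 35.0
```

```bash
python3 - <<'E'
from h import *
s=arm.read_state(); print(s["clock"],s["position"],s["contact_force"],s["gripper_width"])
M=R.from_quat(s["ee_rot"]).as_matrix(); print("off",M.T@(np.array([451.5,79,83])-s["position"]), (Rtray(0,-7.1).T@M).round(3))
shot("wrist","w14")
E
```

```text
34.225 [447.37161257  79.46654622 104.18117154] [ 0.71056812  0.24952931 -0.52126727] 34.99497278719771
off [-0.10653881  1.44693334 21.53597709] [[ 1.    -0.001  0.003]
 [ 0.001  1.     0.001]
 [-0.003 -0.001  1.   ]]
```

View pics/w14.png

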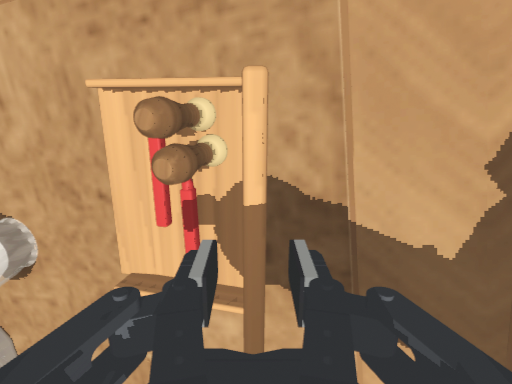

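>>> jog_arm(
  rows=[
    [[0, 0.1, 3.6], [0, 0, 0], 3.5],
    [[0, 0, 0], [0, 0, 0], 3.5],
    [[0, 0, 0], [0, 0, 0], 3.5],
    [[0, 0, 0], [0, 0, 0], 0],
    [[0, 0, 0], [0, 0, 0], 0],
    [[0, 0, 0], [0, 0, 0], 0],
    [[0, 0, 0], [0, 0, 0], 0],
    [[0, 0, 0], [0, 0, 0], 0],
  ],
)

```text
clock: 35.28
position: [457.3, 76.7, 79.2]
ee_rot: [-0.655, 0.743, -0.104, 0.086]
contact_force: [-4.2, 0.4, 7.4]
gripper_width: 10.2
```

>>> jog_arm(
  rows=[
    [[0, 0, 0], [0, 0, 0], 0],
    [[0, 0, 0], [0, 0, 0], 0],
  ],
)

```text
clock: 35.52
position: [457.3, 76.7, 79.3]
ee_rot: [-0.655, 0.743, -0.104, 0.086]
contact_force: [-4.0, 0.5, 7.6]
gripper_width: 10.7
```

```bash
python3 - <<'E'
from h import *
s=arm.read_state(); print(s["clock"],s["position"],s["contact_force"],s["wrist_torque"],s["gripper_width"],s["joints"])
M=R.from_quat(s["ee_rot"]).as_matrix(); print((Rtray(0,-7.1).T@M).round(3))
shot("wrist","w15"); shot("scene","s15",(130,100,390,320),3)
E
```

```text
35.525 [457.31763865  76.74924745  79.25984507] [-4.02919073  0.50993264  7.56225494] [ 0.16989654  1.25220279 -0.08271475] 10.725873847008513 [ 0.52577435  0.19479352 -0.99179839  0.78516617 -0.2404341  -1.40376564]
[[ 1.    -0.     0.008]
 [ 0.001  1.    -0.009]
 [-0.008  0.009  1.   ]]
```

View pics/w15.png

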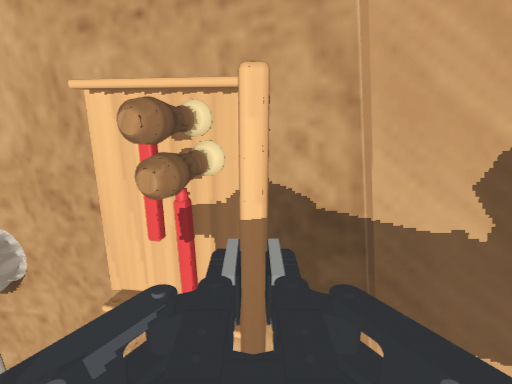

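View pics/s15.png

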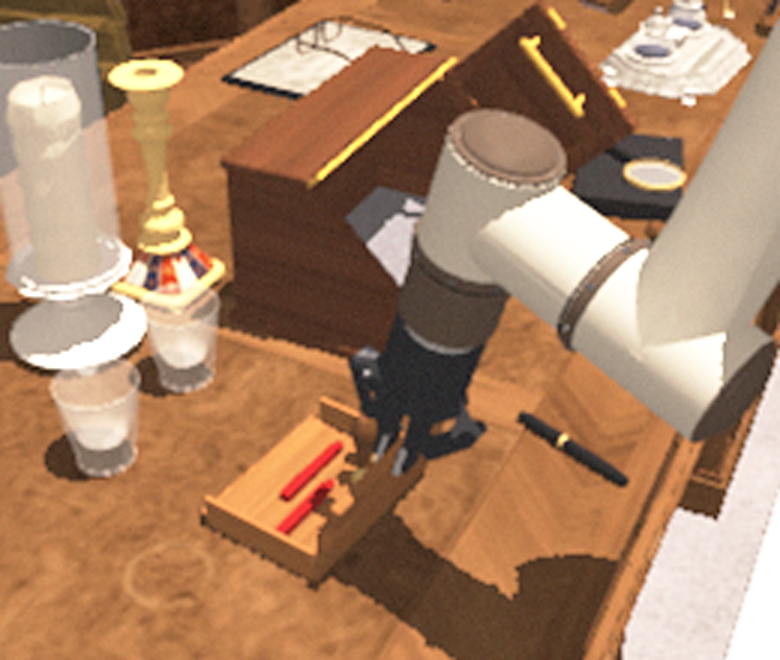

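>>> jog_arm(
  rows=[
    [[0, -0.4, 0.1], [0, 0, 0], 0],
    [[0, -0.6, 0.15], [0, 0, 0], 0],
    [[0, -0.6, 0.15], [0, 0, 0], 0],
    [[0, 0, 0], [0, 0, 0], 0],
  ],
)

```text
clock: 36.12
position: [473.6, 74.5, 79.2]
ee_rot: [-0.655, 0.743, -0.104, 0.086]
contact_force: [-0.8, -1.3, 3.1]
gripper_width: 10.9
```

```bash
python3 - <<'E'
from h import *
s=arm.read_state(); print(s["clock"],s["position"],s["contact_force"],s["wrist_torque"],s["gripper_width"],s["joints"])
shot("wrist","w16")
E
```

```text
36.125 [473.64597674  74.49420108  79.19312567] [-0.79289295 -1.31592041  3.12225136] [-0.25438468  0.54255717 -0.12713905] 10.875949966001693 [ 0.51741332  0.21943711 -0.94555964  0.72227794 -0.25497937 -1.33131352]
```

View pics/w16.png

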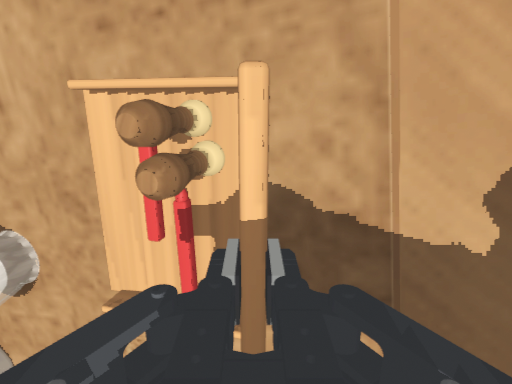

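>>> jog_arm(
  rows=[
    [[0, -0.4, 0.1], [0, 0, 0], 0],
    [[0, -0.6, 0.15], [0, 0, 0], 0],
    [[0, -0.6, 0.15], [0, 0, 0], 0],
    [[0, -0.6, 0.15], [0, 0, 0], 0],
    [[0, -0.6, 0.2], [0, 0, 0], 0],
    [[0, -0.2, 0.05], [0, 0, 0], 0],
    [[0, 0, 0], [0, 0, 0], 0],
  ],
)

```text
clock: 37.05
position: [503.9, 70.3, 79.3]
ee_rot: [-0.655, 0.743, -0.104, 0.085]
contact_force: [-2.9, -0.9, 5.5]
gripper_width: 10.5
```

>>> jog_arm(
  rows=[
    [[0, 0, 0], [0, 0, 0], 3],
    [[0, 0, 0], [0, 0, 0], 3],
    [[0, 0, 0], [0, 0, 0], 3],
    [[0, 0, 0.6], [0, 0, 0], 3],
    [[0, 0, 0.6], [0, 0, 0], 3],
    [[0, 0, 0], [0, 0, 0], 3],
  ],
)

```text
clock: 37.8
position: [506.8, 69.3, 66.8]
ee_rot: [-0.655, 0.743, -0.103, 0.085]
contact_force: [-0.2, -0.3, 0.1]
gripper_width: 30.3
```

```bash
python3 - <<'E'
from h import *
s=arm.read_state(); print(s["clock"],s["position"],s["contact_force"],s["wrist_torque"],s["gripper_width"],s["joints"])
E
```

```text
37.8 [506.79985834  69.33498754  66.76513852] [-0.17310266 -0.29519572  0.08992031] [0.05807252 0.53991703 0.01720082] 30.27513710651182 [ 0.46355494  0.28687965 -0.89100773  0.73644989 -0.2331538  -1.2949029 ]
```

>>> jog_arm(
  rows=[
    [[0, 0, 0], [0, 0, 0], 1.5],
    [[0, 0, 0], [0, 0, 0], 0],
    [[0, 0, 0], [0, 0, 0], 0],
    [[0, 0, 0], [0, 0, 0], 0],
    [[0, 0, 0], [0, 0, 0], 0],
    [[0, 0, 0], [0, 0, 0], 0],
  ],
)

```text
clock: 38.55
position: [507.3, 69.9, 67.4]
ee_rot: [-0.655, 0.743, -0.104, 0.085]
contact_force: [-0.3, 0.3, -0.3]
gripper_width: 11.0
```

```bash
python3 - <<'E'
from h import *
s=arm.read_state(); print(s["clock"],s["position"],s["contact_force"],s["wrist_torque"],s["gripper_width"])
p=s["position"]
rows_to([(p+[0,0,10],None,0),(p+[0,0,60],None,0),(p+[0,0,150],None,0)],mm=15)
E
```

```text
38.55 [507.26879218  69.93058376  67.42455857] [-0.32569027  0.30328506 -0.33943642] [ 0.02656376  0.58780399 -0.001508  ] 10.955459371932886
[[[0,-0.25,-0.95],[0,0,0],0],[[0,-0.35,-1.2],[0,0,0],0],[[0.05,-0.3,-1.2],[0,0,0],0],[[0,-0.35,-1.25],[0,0,0],0],[[0,-0.35,-1.2],[0,0,0],0],[[0,-0.4,-1.45],[0,0,0],0],[[0.05,-0.4,-1.45],[0,0,0],0],[[0,-0.4,-1.45],[0,0,0],0],[[0,-0.4,-1.4],[0,0,0],0],[[0,-0.4,-1.45],[0,0,0],0]]
[[[0.05,-0.4,-1.45],[0,0,0],0]]
end [507.4  69.7 217.4]
```

>>> jog_arm(
  rows=[
    [[0, -0.1, -0.4], [0, 0, 0], 0],
    [[0, -0.25, -0.9], [0, 0, 0], 0],
    [[0, -0.35, -1.2], [0, 0, 0], 0],
    [[0, -0.35, -1.25], [0, 0, 0], 0],
    [[0, -0.35, -1.2], [0, 0, 0], 0],
    [[0, -0.1, -0.4], [0, 0, 0], 0],
    [[0, 0, 0], [0, 0, 0], 0],
  ],
)

```text
clock: 39.42
position: [506.9, 70.0, 122.3]
ee_rot: [-0.655, 0.743, -0.103, 0.085]
contact_force: [-0.5, -0.1, -4.4]
gripper_width: 11.4
```

```bash
python3 - <<'E'
from h import *
s=arm.read_state(); print(s["clock"],s["position"],s["contact_force"],s["wrist_torque"],s["gripper_width"])
shot("wrist","w17"); shot("scene","s17",(130,100,390,320),3)
E
```

```text
39.425 [506.9461347   70.04324775 122.34001583] [-0.52590927 -0.08182703 -4.39450708] [0.2457209  1.09105937 0.02014956] 11.399155612594464
```

View pics/w17.png

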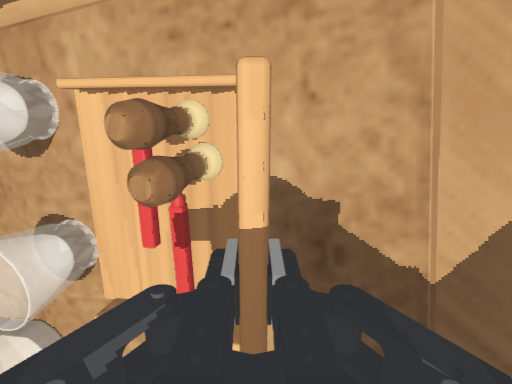

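View pics/s17.png

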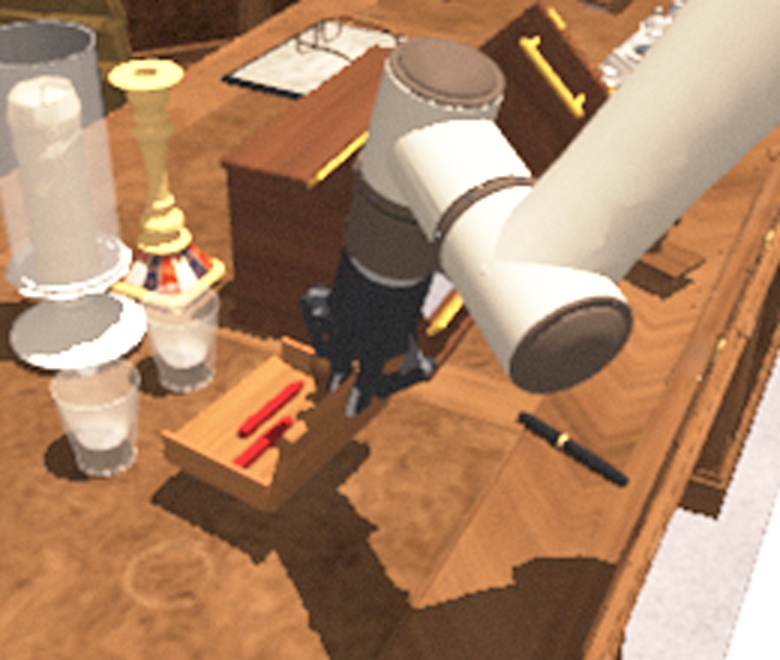

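```bash
python3 - <<'E'
from h import *
s=arm.read_state();p=s["position"]
M=Rtray(0,1)
rows_to([(p+[-30,-5,85],None,0),((415,0,208),Rtray(0,-5),0),((401,-281,208),M,0)],mm=24)
E
```

```text
[[[0.25,0.15,-2.25],[0,0,0],0],[[0.25,0.15,-2.25],[0,0,0],0],[[0.2,0.15,-2.2],[0,0,0],0],[[0.25,0.1,-2.25],[0,0,0],0],[[1.8,1.3,-0.35],[0,-0.5,-0.5],0],[[1.8,1.3,-0.4],[0,0,-0.5],0],[[1.8,1.3,-0.35],[0,-0.5,-0.5],0],[[1.75,1.3,-0.4],[-0.5,0,-0.5],0],[[2.35,-0.1,0.05],[0,0,-0.5],0],[[2.35,-0.05,0],[0,-0.5,-0.5],0]]
[[[2.35,-0.05,0],[0,0,-0.5],0],[[2.3,0,0.05],[0,0,-0.5],0],[[2.35,0,0],[0,0,-0.5],0],[[2.35,0,0],[0,-0.5,-0.5],0],[[2.35,0.05,0],[0,0,-0.5],0],[[2.35,0.05,-0.05],[0,0,-0.5],0],[[2.35,0.05,0],[0,-0.5,-0.5],0],[[2.35,0.1,-0.05],[0,0,-0.5],0],[[2.3,0.15,0],[0,0,-0.5],0],[[2.35,0.1,-0.05],[0,0,-0.5],0]]
end [ 401.2 -280.9  208.2]
```

>>> jog_arm(
  rows=[
    [[0.1, 0.1, -1], [0, 0, 0], 0],
    [[0.25, 0.15, -2.25], [0, 0, 0], 0],
    [[0.25, 0.15, -2.25], [0, 0, 0], 0],
    [[0.2, 0.15, -2.25], [0, 0, 0], 0],
    [[0.2, 0.1, -1.2], [0, 0, 0], 0],
    [[1.2, 0.9, -0.25], [0, -0.5, -0.5], 0],
    [[1.8, 1.3, -0.4], [0, 0, -0.5], 0],
    [[1.8, 1.3, -0.35], [0, -0.5, -0.5], 0],
    [[1.75, 1.3, -0.4], [-0.5, 0, -0.5], 0],
    [[1.5, 0.4, 0], [0, 0, -0.5], 0],
  ],
)

```text
clock: 40.78
position: [411.7, -11.3, 206.3]
ee_rot: [-0.673, 0.729, -0.096, 0.085]
contact_force: [0.4, -1.0, -3.7]
gripper_width: 11.6
```

```bash
python3 - <<'E'
from h import *
s=arm.read_state();p=s["position"]; print(p,s["joints"].round(2),s["contact_force"],s["gripper_width"])
shot("wrist","w18")
rows_to([((401,-281,208),Rtray(0,1),0)],mm=24)
E
```

```text
[411.71830439 -11.28298797 206.25129798] [ 0.47 -0.1  -0.75  0.21 -0.71 -0.7 ] [ 0.44393614 -1.00575948 -3.6904129 ] 11.588025918544838
[[[2.25,-0.1,0],[0,0,-0.5],0],[[2.25,-0.1,0.05],[0,-0.5,-0.5],0],[[2.2,-0.05,0],[0,0,-0.5],0],[[2.25,-0.05,0],[0,0,-0.5],0],[[2.25,0,0],[0,0,-0.5],0],[[2.25,0,0],[0,-0.5,0],0],[[2.25,0,-0.05],[0,0,-0.5],0],[[2.2,0,0],[0,0,-0.5],0],[[2.25,0.05,0],[0.5,-0.5,-0.5],0],[[2.25,0.05,-0.05],[0,0,-0.5],0]]
[[[2.25,0.1,-0.05],[0,0,-0.5],0],[[2.25,0.1,-0.05],[0,0,-0.5],0]]
end [ 400.8 -281.2  208.1]
```

View pics/w18.png

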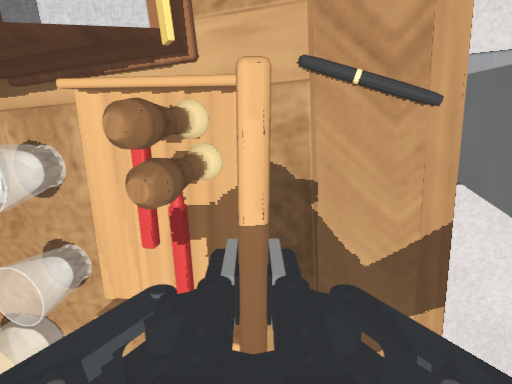

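>>> jog_arm(
  rows=[
    [[2.25, -0.1, 0], [0, 0, -0.5], 0],
    [[2.25, -0.1, 0.05], [0, -0.5, -0.5], 0],
    [[2.2, -0.05, 0], [0, 0, -0.5], 0],
    [[2.25, -0.05, 0], [0, 0, -0.5], 0],
    [[2.25, 0, 0], [0, 0, -0.5], 0],
    [[2.25, 0, 0], [0, -0.5, 0], 0],
    [[2.25, 0, -0.05], [0, 0, -0.5], 0],
    [[2.2, 0, 0], [0, 0, -0.5], 0],
    [[2.25, 0.05, 0], [0.5, -0.5, -0.5], 0],
    [[2.25, 0.05, -0.05], [0, 0, -0.5], 0],
  ],
)

```text
clock: 42.08
position: [404.7, -233.9, 207.7]
ee_rot: [0.702, -0.7, 0.093, -0.094]
contact_force: [0.7, 0.1, -3.1]
gripper_width: 10.9
```

>>> jog_arm(
  rows=[
    [[2.25, 0.1, -0.05], [0, 0, -0.5], 0],
    [[1.5, 0.05, 0], [0, 0, -0.5], 0],
    [[0.7, 0.05, 0], [0, 0, 0], 0],
    [[0, 0, 0], [0, 0, 0], 0],
  ],
)

```text
clock: 42.58
position: [404.1, -277.7, 208.2]
ee_rot: [0.707, -0.694, 0.094, -0.094]
contact_force: [0.4, 0.2, -4.2]
gripper_width: 11.3
```

```bash
python3 - <<'E'
from h import *
s=arm.read_state();p=s["position"]; print(s["clock"],p,s["joints"].round(2),s["contact_force"],s["gripper_width"])
shot("wrist","w19"); shot("scene","s19",(130,50,390,270),3);shot("top","t19",(105,110,385,275),2.8)
E
```

```text
42.575 [ 404.11124011 -277.73775703  208.15284235] [-0.33  0.08 -0.45 -0.12 -0.8   0.42] [ 0.39972514  0.19475615 -4.18292619] 11.341385887027052
```

View pics/w19.png

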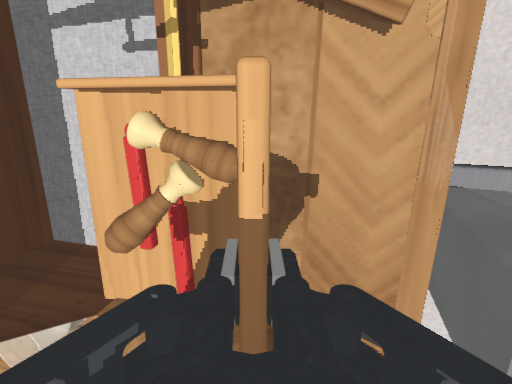

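View pics/s19.png

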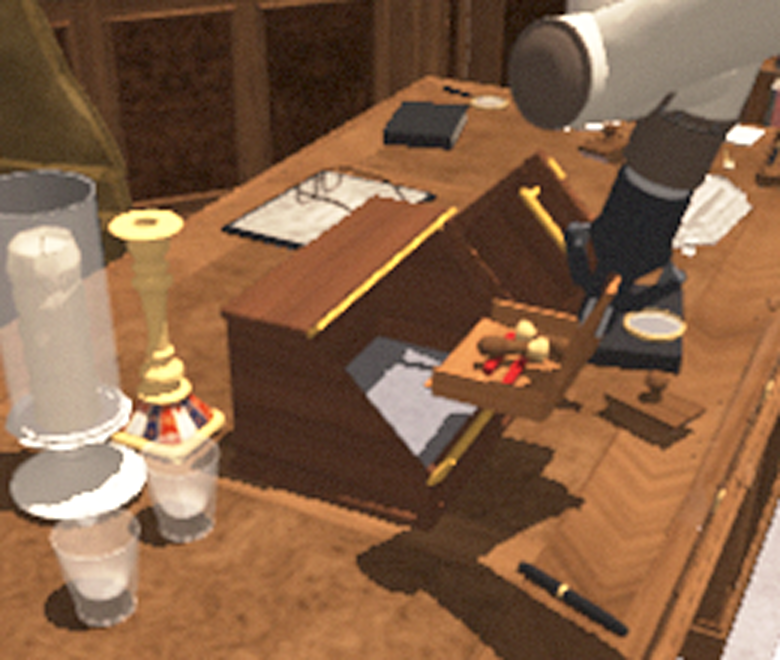

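View pics/t19.png

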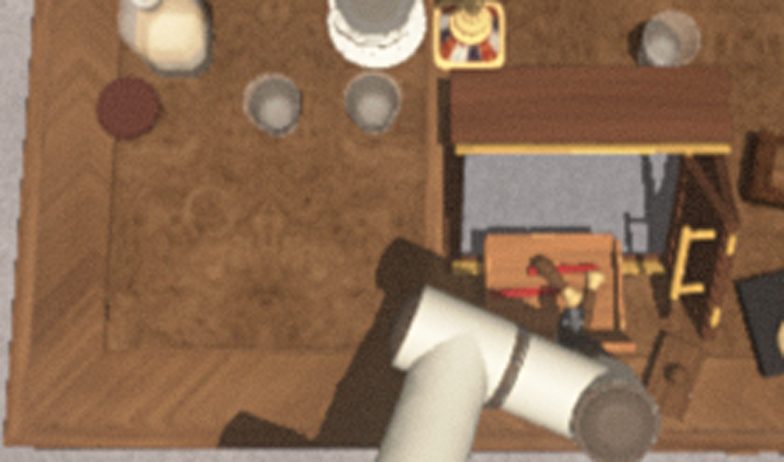

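```bash
python3 - <<'E'
from h import *
s=arm.read_state();p=s["position"];M=R.from_quat(s["ee_rot"]).as_matrix()
print((Rtray(0,1).T@M).round(3))
yaw=0.5; Y=R.from_euler('z',yaw,degrees=True)
lip0=p-Y.apply([-149,0,58]); print("lip",lip0, "box", R.from_euler('z',-1.05,degrees=True).apply(lip0-[525,-322,0]))
w=[]
for th in np.arange(5,66,5):
    f=th/65; c,s_=np.cos(np.radians(th)),np.sin(np.radians(th))
    lip=lip0+[f*10,4*f,-45*f]
    w.append((lip+Y.apply([-149*c+58*s_,0,149*s_+58*c]),Rtray(th,yaw),0))
rows_to(w,mm=60)
E
```

```text
[[ 1.     0.003  0.002]
 [-0.003  1.    -0.006]
 [-0.002  0.006  1.   ]]
lip [ 553.67427373 -275.86917952  150.65805588] box [ 29.51480299  45.59762029 150.65805588]
[[[0,-0.85,-0.75],[-5.5,0,0.5],0],[[-0.05,-0.9,-0.7],[-5,0,0],0],[[0,-0.9,-0.75],[-5,0,0],0],[[-0.05,-0.95,-0.75],[-5,0,0],0],[[-0.05,-1,-0.75],[-5,0,0],0],[[0,-1,-0.75],[-5,0,0],0],[[-0.05,-1.05,-0.8],[-5,0,0],0],[[0,-1.05,-0.8],[-5,0,0],0],[[-0.05,-1.1,-0.8],[-5,0,0],0],[[0,-1.1,-0.8],[-5,0,0],0]]
[[[-0.05,-1.15,-0.85],[-5,0,0],0],[[0,-1.15,-0.9],[-5,0,0],0],[[-0.05,-1.15,-0.9],[-5,0,0],0]]
end [ 553.3 -271.8  265.3]
```

>>> jog_arm(
  rows=[
    [[0, -0.85, -0.75], [-5.5, 0, 0.5], 0],
    [[-0.05, -0.9, -0.7], [-5, 0, 0], 0],
    [[0, -0.9, -0.75], [-5, 0, 0], 0],
    [[-0.05, -0.95, -0.75], [-5, 0, 0], 0],
    [[-0.05, -1, -0.75], [-5, 0, 0], 0],
    [[0, 0, 0], [0, 0, 0], 0],
  ],
)

```text
clock: 43.48
position: [449.7, -274.9, 248.4]
ee_rot: [0.709, -0.7, -0.061, 0.063]
contact_force: [0.2, -0.6, -4.7]
gripper_width: 11.1
```

```bash
python3 - <<'E'
from h import *
s=arm.read_state();p=s["position"]; print(s["clock"],p,s["joints"].round(2),s["contact_force"],s["gripper_width"])
shot("wrist","w20"); shot("scene","s20",(130,50,390,270),3)
E
```

```text
43.475 [ 449.71375128 -274.93799038  248.40220143] [-0.22  0.28 -0.12  0.04 -1.33  0.22] [ 0.17435349 -0.58329959 -4.658159  ] 11.083752693720948
```

View pics/w20.png

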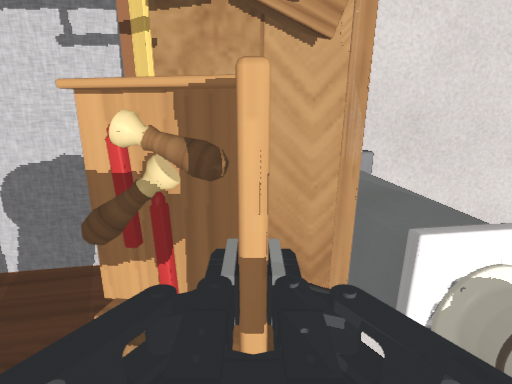

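View pics/s20.png

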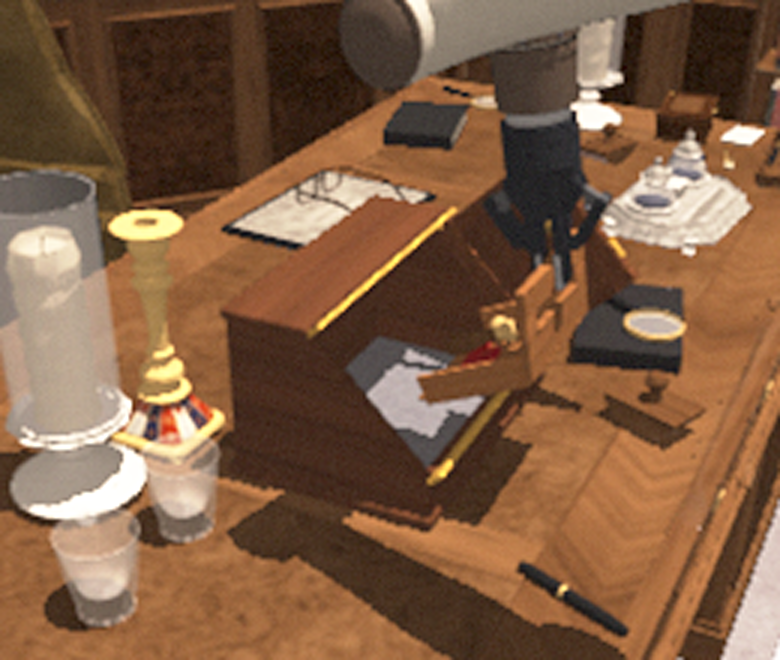

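>>> jog_arm(
  rows=[
    [[0, -1, -0.75], [-5, 0, 0], 0],
    [[-0.05, -1.05, -0.8], [-5, 0, 0], 0],
    [[0, -1.05, -0.8], [-5, 0, 0], 0],
    [[-0.05, -1.1, -0.8], [-5, 0, 0], 0],
    [[0, -1.1, -0.8], [-5, 0, 0], 0],
    [[-0.05, -1.15, -0.85], [-5, 0, 0], 0],
    [[0, -1.15, -0.9], [-5, 0, 0], 0],
    [[-0.05, -1.15, -0.9], [-5, 0, 0], 0],
    [[0, 0, 0], [0, 0, 0], 0],
    [[0, 0, 0], [0, 0, 0], 0],
  ],
)

```text
clock: 44.82
position: [553.4, -272.7, 266.5]
ee_rot: [0.644, -0.638, -0.296, 0.301]
contact_force: [0.5, -0.6, -0.5]
gripper_width: 11.0
```

```bash
python3 - <<'E'
from h import *
s=arm.read_state();p=s["position"]; print(s["clock"],p,s["joints"].round(2),s["contact_force"],s["gripper_width"])
shot("wrist","w21"); shot("scene","s21",(130,50,390,270),3);shot("top","t21",(105,110,385,275),2.8)
E
```

```text
44.825 [ 553.36549933 -272.70614793  266.46941704] [-0.14  0.79  0.5   0.14 -2.14  0.17] [ 0.50091272 -0.56435462 -0.54823761] 11.041951493829057
```

View pics/w21.png

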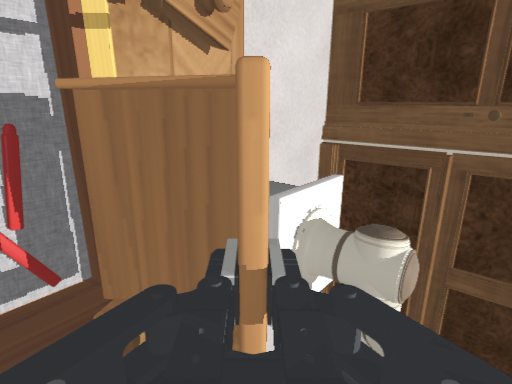

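View pics/s21.png

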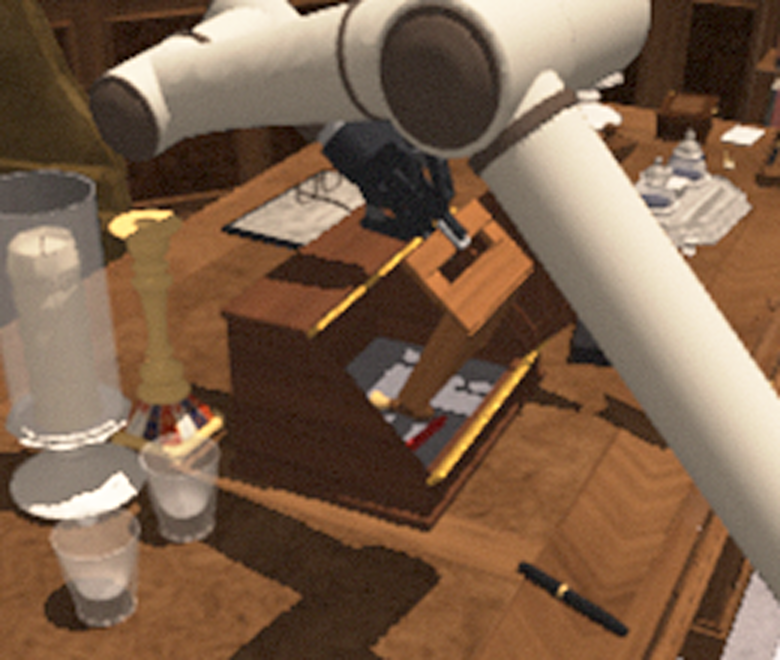

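View pics/t21.png

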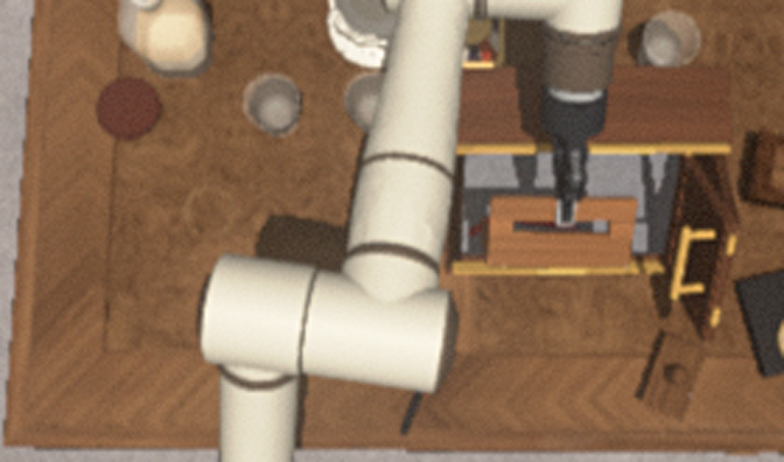

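```bash
python3 - <<'E'
from h import *
yaw=0.5; Y=R.from_euler('z',yaw,degrees=True)
lip0=np.array([553.7,-274,150.7])
w=[]
for th in list(np.arange(55,0,-9))+[0]:
    f=th/65; c,s_=np.cos(np.radians(th)),np.sin(np.radians(th))
    lip=lip0+[f*10,0,-45*f]
    w.append((lip+Y.apply([-149*c+58*s_,0,149*s_+58*c]),Rtray(th,yaw),0))
rows_to(w,mm=60,deg=10.4)
E
```

```text
[[[0.15,1.9,2.2],[10,0,0],0],[[0,1.8,1.75],[9,0,0],0],[[-0.05,1.8,1.65],[9,0,0],0],[[0,1.65,1.6],[9,0,0],0],[[0,1.6,1.55],[9,0,0],0],[[0,1.5,1.5],[9,0,0],0],[[0,1.45,1.5],[9,0,0],0],[[0,0.15,0.15],[1,0,0],0]]
end [ 404.6 -275.4  208.9]
```

>>> jog_arm(
  rows=[
    [[0.05, 1.0, 1.1], [5, 0, 0], 0],
    [[0.1, 0.9, 1.1], [5, 0, 0], 0],
    [[0, 1.8, 1.75], [9, 0, 0], 0],
    [[-0.05, 1.8, 1.65], [9, 0, 0], 0],
    [[0, 1.65, 1.6], [9, 0, 0], 0],
    [[0, 1.6, 1.55], [9, 0, 0], 0],
    [[0, 1.5, 1.5], [9, 0, 0], 0],
    [[0, 1.45, 1.5], [9, 0, 0], 0],
    [[0, 0.15, 0.15], [1, 0, 0], 0],
    [[0, 0, 0], [0, 0, 0], 0],
  ],
)

```text
clock: 46.22
position: [404.5, -275.5, 207.7]
ee_rot: [0.705, -0.697, 0.093, -0.092]
contact_force: [0.4, -0.7, -0.8]
gripper_width: 11.4
```

```bash
python3 - <<'E'
from h import *
s=arm.read_state();p=s["position"]; print(s["clock"],p,s["joints"].round(2),s["contact_force"],s["gripper_width"])
M=R.from_quat(s["ee_rot"]).as_matrix(); print((Rtray(0,0.5).T@M).round(3))
shot("wrist","w22"); shot("scene","s22",(130,50,390,270),3);shot("top","t22",(105,110,385,275),2.8)
E
```

```text
46.225 [ 404.51965081 -275.48594108  207.72102367] [-0.32  0.08 -0.45 -0.11 -0.8   0.4 ] [ 0.36857066 -0.67558094 -0.77576226] 11.430080022917169
[[ 1.     0.003  0.002]
 [-0.003  1.     0.001]
 [-0.002 -0.001  1.   ]]
```

View pics/w22.png

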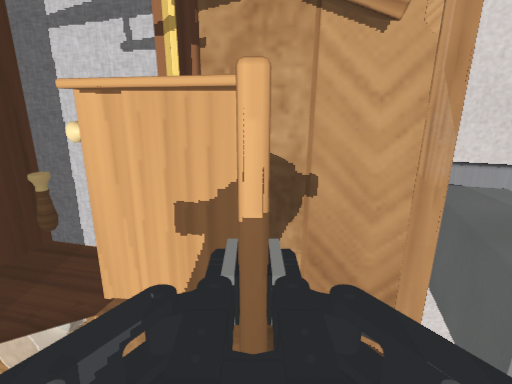

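View pics/s22.png

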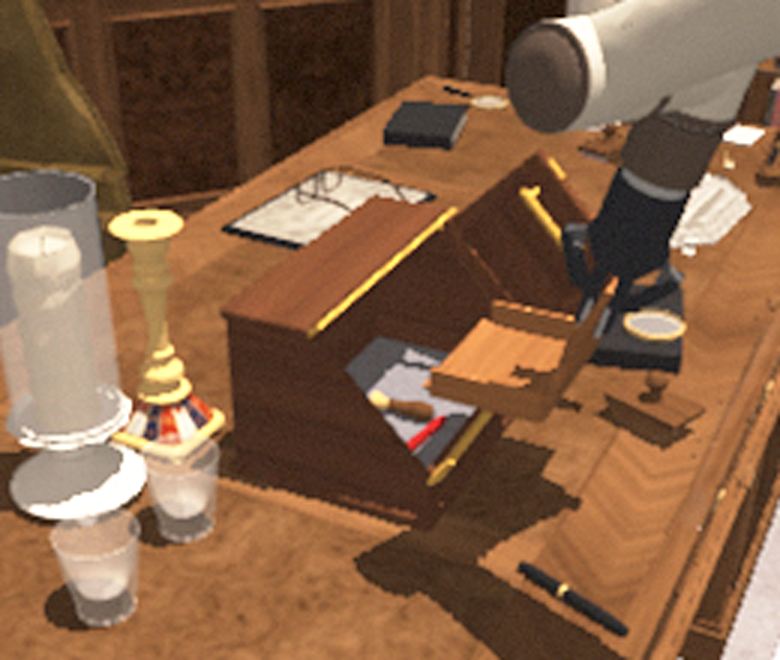

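View pics/t22.png

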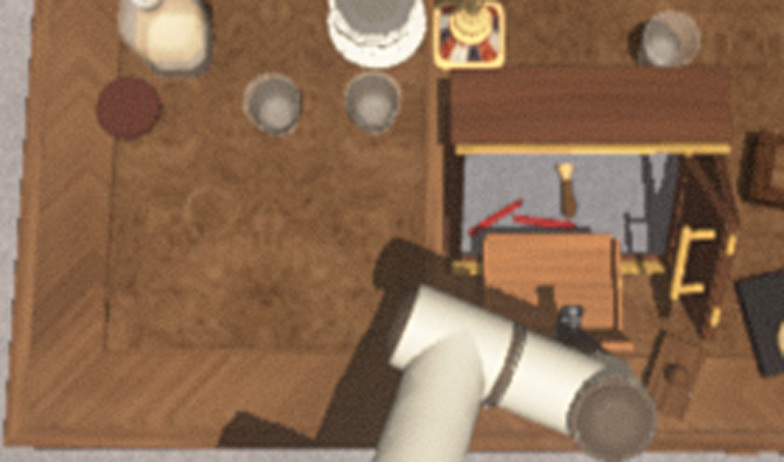

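```bash
python3 - <<'E'
from h import *
M=Rtray(0,-7.1)
rows_to([((411,-11,208),Rtray(0,-5.5),0),((498,71,150),M,0),((498,71,85),None,0)],mm=40)
E
```

```text
[[[-3.8,-0.1,0],[0,0,1],0],[[-3.75,-0.05,0],[0,0.5,0.5],0],[[-3.8,-0.05,0],[0,0,1],0],[[-3.75,0.05,-0.05],[0,0.5,1],0],[[-3.8,0.15,-0.05],[0,0,1],0],[[-3.75,0.15,-0.05],[0,0.5,0.5],0],[[-3.75,0.2,-0.1],[0,0,1],0],[[-2.25,-1.5,1.9],[0,0,0.5],0],[[-2.25,-1.55,1.9],[0,0,0.5],0],[[-2.3,-1.45,1.95],[0,0.5,0],0]]
[[[-2.3,-1.5,1.9],[0,0,0.5],0],[[0,0.85,3.15],[0,0,0],0],[[0,0.85,3.1],[0,0,0],0]]
end [497.8  70.8  85. ]
```

>>> jog_arm(
  rows=[
    [[-3.8, -0.1, 0], [0, 0, 1], 0],
    [[-3.75, -0.05, 0], [0, 0.5, 0.5], 0],
    [[-3.8, -0.05, 0], [0, 0, 1], 0],
    [[-3.75, 0.05, -0.05], [0, 0.5, 1], 0],
    [[-3.8, 0.15, -0.05], [0, 0, 1], 0],
    [[-3.75, 0.15, -0.05], [0, 0.5, 0.5], 0],
    [[-3.75, 0.2, -0.1], [0, 0, 1], 0],
    [[-2.25, -1.5, 1.9], [0, 0, 0.5], 0],
    [[-2.25, -1.55, 1.9], [0, 0, 0.5], 0],
    [[-2.3, -1.45, 1.95], [0, 0.5, 0], 0],
  ],
)

```text
clock: 47.62
position: [477.0, 52.5, 163.7]
ee_rot: [-0.66, 0.74, -0.098, 0.085]
contact_force: [0.3, -0.3, -1.5]
gripper_width: 11.3
```

>>> jog_arm(
  rows=[
    [[-2.3, -1.5, 1.9], [0, 0, 0.5], 0],
    [[0, 0.85, 3.15], [0, 0, 0], 0],
    [[0, 0.85, 3.1], [0, 0, 0], 0],
    [[0, 0, 0], [0, 0, 0], 0],
    [[0, 0, 0], [0, 0, 0], 0],
  ],
)

```text
clock: 48.25
position: [498.3, 72.0, 85.5]
ee_rot: [-0.656, 0.743, -0.098, 0.086]
contact_force: [0.1, -0.0, -0.3]
gripper_width: 11.0
```

```bash
python3 - <<'E'
from h import *
s=arm.read_state();p=s["position"]; print(s["clock"],p,s["joints"].round(2),s["contact_force"],s["wrist_torque"],s["gripper_width"])
M=R.from_quat(s["ee_rot"]).as_matrix(); print((Rtray(0,-7.1).T@M).round(3))
shot("scene","s23",(130,100,390,320),3)
E
```

```text
48.25 [498.33094134  72.01788193  85.48710453] [ 0.52  0.25 -0.84  0.52 -0.32 -1.13] [ 0.07554078 -0.00368047 -0.28969494] [ 0.13475642  0.65336961 -0.0175517 ] 11.043805167951046
[[ 1.  0.  0.]
 [-0.  1. -0.]
 [-0.  0.  1.]]
```

View pics/s23.png

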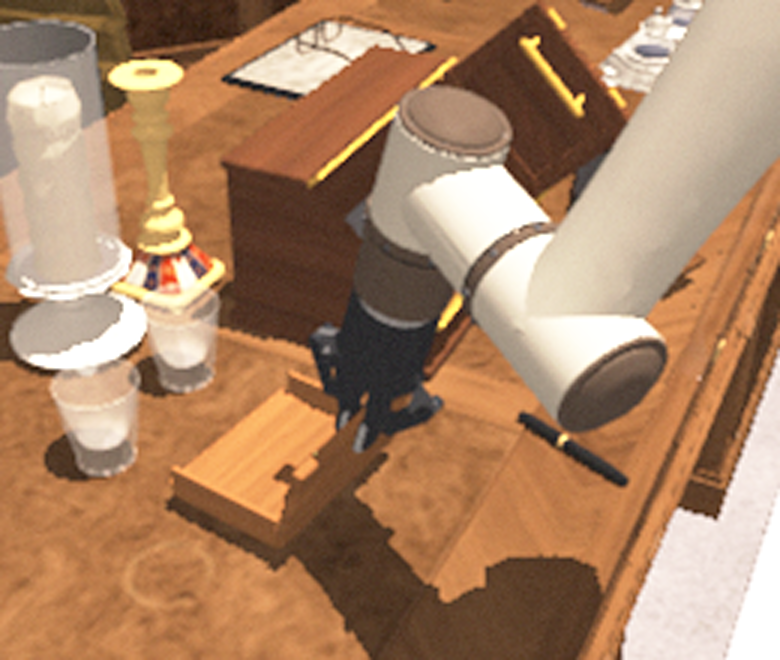

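>>> jog_arm(
  rows=[
    [[0, 0.2, 0.75], [0, 0, 0], 0],
    [[0, 0.15, 0.6], [0, 0, 0], 0],
    [[0, 0, 0], [0, 0, 0], 0],
  ],
)

```text
clock: 48.68
position: [497.7, 71.3, 71.7]
ee_rot: [-0.656, 0.743, -0.098, 0.086]
contact_force: [0.3, 0.0, -1.3]
gripper_width: 11.2
```

>>> jog_arm(
  rows=[
    [[0, 0.05, 0.2], [0, 0, 0], 0],
    [[0, 0.05, 0.1], [0, 0, 0], 0],
    [[0, 0, 0], [0, 0, 0], 0],
  ],
)

```text
clock: 49.05
position: [497.4, 71.6, 68.0]
ee_rot: [-0.656, 0.743, -0.098, 0.086]
contact_force: [0.1, 1.5, 0.7]
gripper_width: 11.2
```

>>> jog_arm(
  rows=[
    [[0, 0, 0.05], [0, 0, 0], 0],
    [[0, 0, 0], [0, 0, 0], 3],
    [[0, 0, 0], [0, 0, 0], 3],
    [[0, 0, 0], [0, 0, 0], 3],
    [[0, 0, -1.5], [0, 0, 0], 3],
    [[0, 0, -3], [0, 0, 0], 3],
    [[0, 0, -4.5], [0, 0, 0], 3],
    [[0, 0, -5], [0, 0, 0], 3],
    [[0, 0, 0], [0, 0, 0], 3],
  ],
)

```text
clock: 50.18
position: [462.7, 77.3, 206.3]
ee_rot: [-0.656, 0.743, -0.098, 0.09]
contact_force: [-0.1, 0.5, -0.1]
gripper_width: 30.3
```

```bash
python3 - <<'E'
from h import *
s=arm.read_state();p=s["position"]; print(s["clock"],p,s["contact_force"],s["wrist_torque"],s["gripper_width"])
shot("wrist","w24")
E
```

```text
50.175 [462.70336545  77.30617168 206.29690185] [-0.08235486  0.54527137 -0.11774408] [0.04799871 0.53204626 0.02517227] 30.29394214234819
```

View pics/w24.png

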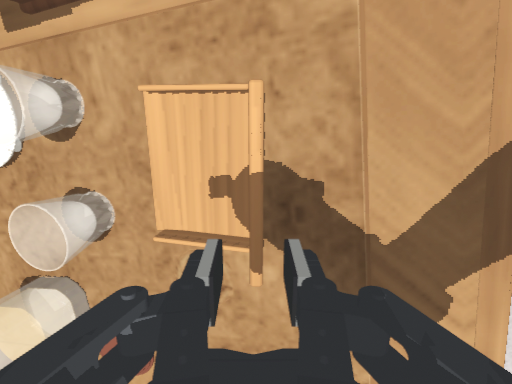

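```bash
python3 - <<'E'
from h import *
m=cam("wrist")
print("before rail mid (447.6,79.3), front mid (591.3,61.2)")
P=[px2w("",*uv,z=98,m=m) for uv in [(249,81),(263,81),(250,285),(262,285)]]; print(np.mean(P,0).round(1))
Q=[px2w("",*uv,z=34,m=m) for uv in [(139,88),(153,239)]]; print(np.mean(Q,0).round(1))
s=arm.read_state(); rows_to([((410,-200,330),Rzy((1,0.018,-1),(-0.018,1,0)),3),((425,-410,335),None,2.6)],mm=52)
E
```

```text
before rail mid (447.6,79.3), front mid (591.3,61.2)
[486.4  72.3  98. ]
[628.9  55.6  34. ]
[[[2.8,-0.15,-1.25],[2,-2.5,8],3],[[2.7,-0.6,-1.4],[2,-2.5,8],3],[[2.5,-1,-1.45],[2,-3,8],3],[[2.3,-1.4,-1.55],[2,-2.5,8],3],[[1.95,-1.75,-1.55],[2,-2.5,8.5],3],[[1.65,-2.1,-1.6],[2,-2.5,8],3],[[1.25,-2.3,-1.6],[2,-2.5,8],3],[[0.85,-2.55,-1.55],[2,-3,8],3],[[0.4,-2.65,-1.45],[2,-2.5,8],3],[[-0.05,-2.75,-1.4],[2,-2.5,8],3]]
[[[-0.2,-4.2,0.1],[0,0,0],2.6],[[-0.25,-4.2,0.1],[0,0,0],2.6],[[-0.2,-4.2,0.1],[0,0,0],2.6],[[-0.25,-4.25,0.05],[0,0,0],2.6],[[-0.2,-4.2,0.1],[0,0,0],2.6]]
end [ 424.7 -410.1  335. ]
```

>>> jog_arm(
  rows=[
    [[2.8, -0.15, -1.25], [2, -2.5, 8], 3],
    [[2.7, -0.6, -1.4], [2, -2.5, 8], 3],
    [[2.5, -1, -1.45], [2, -3, 8], 3],
    [[2.3, -1.4, -1.55], [2, -2.5, 8], 3],
    [[1.95, -1.75, -1.55], [2, -2.5, 8.5], 3],
    [[1.65, -2.1, -1.6], [2, -2.5, 8], 3],
    [[1.25, -2.3, -1.6], [2, -2.5, 8], 3],
    [[0.85, -2.55, -1.55], [2, -3, 8], 3],
    [[0.4, -2.65, -1.45], [2, -2.5, 8], 3],
    [[-0.05, -2.75, -1.4], [2, -2.5, 8], 3],
  ],
)

```text
clock: 51.48
position: [408.9, -201.1, 327.3]
ee_rot: [-0.006, 0.925, 0.002, 0.38]
contact_force: [0.9, 0.0, 0.2]
gripper_width: 29.8
```

>>> jog_arm(
  rows=[
    [[-0.2, -4.2, 0.1], [0, 0, 0], 2.6],
    [[-0.25, -4.2, 0.1], [0, 0, 0], 2.6],
    [[-0.2, -4.2, 0.1], [0, 0, 0], 2.6],
    [[-0.25, -4.25, 0.05], [0, 0, 0], 2.6],
    [[-0.2, -4.2, 0.1], [0, 0, 0], 2.6],
    [[0, 0, 0], [0, 0, 0], 2.6],
    [[0, 0, 0], [0, 0, 0], 2.6],
  ],
)

```text
clock: 52.35
position: [424.1, -410.0, 332.6]
ee_rot: [-0.008, 0.925, 0.002, 0.38]
contact_force: [-0.6, 0.1, -0.0]
gripper_width: 25.7
```

```bash
python3 - <<'E'
from h import *
s=arm.read_state();p=s["position"]; print(s["clock"],p,s["ee_rot"],s["contact_force"],s["gripper_width"])
shot("wrist","w25"); shot("top","t25",(105,110,385,275),2.8)
M=Rzy((1,0.018,-1),(-0.018,1,0))
g=np.array([514.8,-420.2,239.2]); 
rows_to([(g-M[:,2]*40+[0,5,0],M,2.4),(g+[0,1,0],None,2.4)],mm=40)
E
```

```text
52.35 [ 424.09499715 -410.01281624  332.57318641] [-0.00837419  0.9250618   0.00215331  0.37971819] [-0.62476661  0.14187371 -0.04414169] 25.658220241974043
[[[0.1,-0.25,3.05],[0,0,0],2.4],[[0.1,-0.25,3],[0,0,0],2.4],[[0.1,-0.25,3.05],[0,-0.5,0],2.4],[[0,-0.2,2],[0,0,0],2.4],[[0,-0.15,2],[0,0,0],2.4]]
end [ 514.9 -419.   239.2]
```

View pics/w25.png

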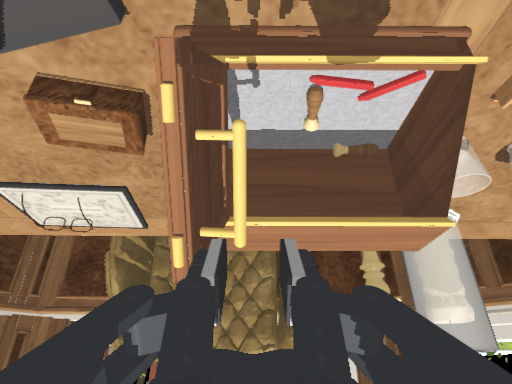

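View pics/t25.png

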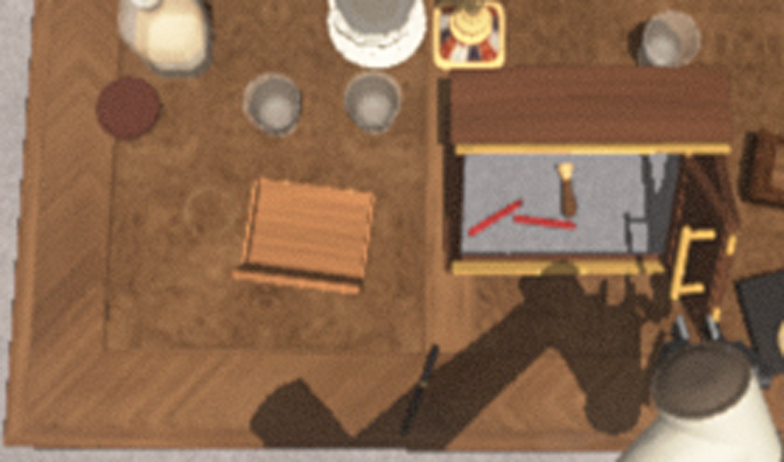

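>>> jog_arm(
  rows=[
    [[0.1, -0.25, 3.05], [0, 0, 0], 2.4],
    [[0.1, -0.25, 3], [0, 0, 0], 2.4],
    [[0.1, -0.25, 3.05], [0, -0.5, 0], 2.4],
    [[0, 0, 0], [0, 0, 0], 2.4],
    [[0, 0, 0], [0, 0, 0], 2.4],
  ],
)

```text
clock: 53.08
position: [486.6, -416.7, 269.3]
ee_rot: [-0.01, 0.923, 0.0, 0.385]
contact_force: [0.2, 0.3, 0.4]
gripper_width: 23.5
```

```bash
python3 - <<'E'
from h import *
s=arm.read_state();p=s["position"]; print(s["clock"],p,s["ee_rot"],s["contact_force"],s["gripper_width"])
shot("wrist","w26")
rows_to([((514.8,-419.5,239.2),None,2.4)],mm=25)
E
```

```text
53.075 [ 486.64390944 -416.69243377  269.28803641] [-1.00671526e-02  9.22796495e-01  3.85724697e-04  3.85155984e-01] [0.18949072 0.27936896 0.38905351] 23.48550066638366
[[[0.1,-0.15,2.1],[0,0,0],2.4],[[0.1,-0.15,2.05],[0,0,0],2.4]]
end [ 514.7 -419.7  239.2]
```

View pics/w26.png

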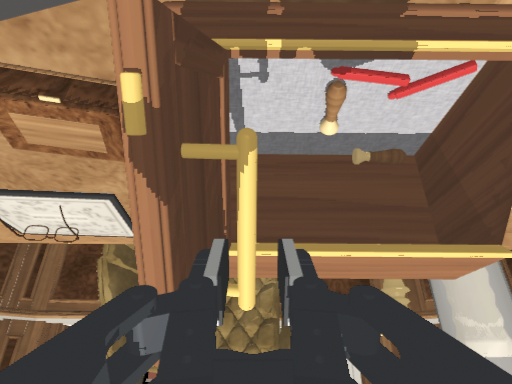

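>>> jog_arm(
  rows=[
    [[0.1, -0.15, 2.1], [0, 0, 0], 2.4],
    [[0.1, -0.15, 2.05], [0, 0, 0], 2.4],
    [[0, 0, 0], [0, 0, 0], 2.4],
    [[0, 0, 0], [0, 0, 0], 0],
    [[0, 0, 0], [0, 0, 0], 0],
    [[0, 0, 0], [0, 0, 0], 0],
    [[0, 0, 0], [0, 0, 0], 0],
  ],
)

```text
clock: 54.0
position: [514.7, -419.4, 236.9]
ee_rot: [-0.009, 0.923, 0.001, 0.385]
contact_force: [3.2, -0.0, -5.2]
gripper_width: 9.0
```

```bash
python3 - <<'E'
from h import *
s=arm.read_state();p=s["position"]; print(s["clock"],p,s["ee_rot"],s["contact_force"],s["gripper_width"])
shot("wrist","w27")
# door frame: at q0 grip was tcp0=(579.4,-291.3,172.9)
M=Rzy((1,0.018,-1),(-0.018,1,0)); out=-M[:,2]; left=M[:,1]
d=p-np.array([579.4,-291.3,172.9]); print("u,v",44+d@out,195+d@left)
q=1.44;print(135*np.sin(q)+44*np.cos(q),195*np.cos(q)+44*np.sin(q))
E
```

```text
54.0 [ 514.73316147 -419.35720937  236.90787298] [-0.00919111  0.92304168  0.00144415  0.38458743] [ 3.22107225 -0.01921478 -5.16786992] 9.034514448360886
u,v 136.60916221969063 68.1273454292501
139.58552019035608 69.05679052437259
```

View pics/w27.png

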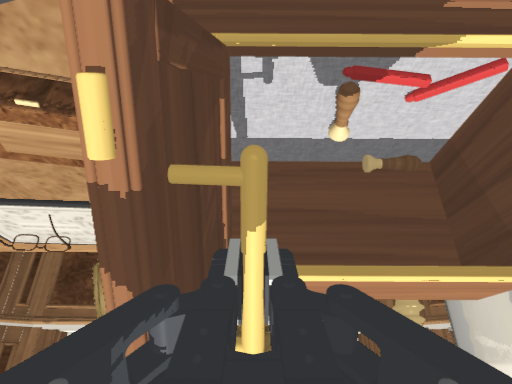

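>>> jog_arm(
  rows=[
    [[0, 0.7, -0.1], [0, 0, 0], 0],
    [[0, 0.65, -0.05], [0, 0, 0], 0],
    [[0, 1.3, -0.1], [0, 0, 0], 0],
    [[0, 1.2, 0], [0, 0, 0], 0],
    [[0, 1.2, 0.1], [0, 0, 0], 0],
    [[0, 1.1, 0.1], [0, 0, 0], 0],
    [[0, 1.1, 0.25], [0, 0, 0], 0],
    [[0, 0.95, 0.25], [0, 0, 0], 0],
    [[0, 0, 0], [0, 0, 0], 0],
  ],
)

```text
clock: 55.18
position: [516.7, -335.9, 234.0]
ee_rot: [-0.01, 0.923, 0.002, 0.385]
contact_force: [-0.6, 1.9, -0.9]
gripper_width: 8.4
```

>>> jog_arm(
  rows=[
    [[0, 0.9, 0.4], [0, 0, 0], 0],
    [[0, 0.85, 0.4], [0, 0, 0], 0],
    [[0, 0.7, 0.5], [0, 0, 0], 0],
    [[0, 0.65, 0.55], [0, 0, 0], 0],
    [[0, 0.55, 0.6], [0, 0, 0], 0],
    [[0, 0.45, 0.7], [0, 0, 0], 0],
    [[0, 0.35, 0.7], [0, 0, 0], 0],
    [[0, 0.25, 0.8], [0, 0, 0], 0],
    [[0, 0, 0], [0, 0, 0], 0],
  ],
)

```text
clock: 56.3
position: [549.7, -289.1, 200.3]
ee_rot: [-0.01, 0.923, 0.002, 0.385]
contact_force: [-0.4, 3.4, 0.3]
gripper_width: 8.8
```

>>> jog_arm(
  rows=[
    [[0, 0.15, 0.8], [0, 0, 0], 0],
    [[0, 0.05, 0.85], [0, 0, 0], 0],
    [[0, -0.05, 0.9], [0, 0, 0], 0],
    [[0, -0.2, 0.95], [0, 0, 0], 0],
    [[0, 0, 0], [0, 0, 0], 0],
  ],
)

```text
clock: 56.92
position: [574.6, -288.8, 175.3]
ee_rot: [-0.01, 0.923, 0.003, 0.385]
contact_force: [3.1, 6.0, -3.3]
gripper_width: 8.5
```

```bash
python3 - <<'E'
from h import *
s=arm.read_state();p=s["position"]; print(s["clock"],p,s["ee_rot"],s["contact_force"],s["gripper_width"])
shot("wrist","w28")
M=Rzy((1,0.018,-1),(-0.018,1,0)); out=-M[:,2]; left=M[:,1]
d=p-np.array([579.4,-291.3,172.9]); print("u,v",44+d@out,195+d@left)
E
```

```text
56.925 [ 574.5542314  -288.82935592  175.29759156] [-0.00951354  0.92306503  0.00280773  0.384516  ] [ 3.07969956  6.01181035 -3.28334461] 8.483228533275113
u,v 49.08997065178777 197.55745363805428
```

View pics/w28.png

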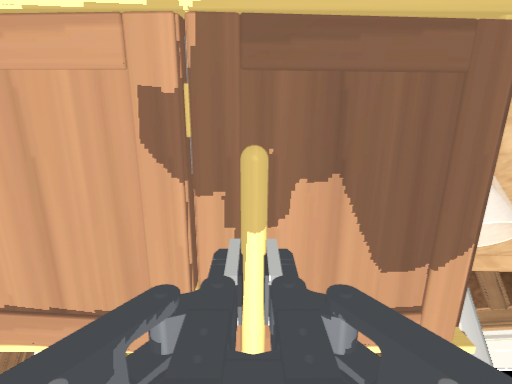

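>>> jog_arm(
  rows=[
    [[0, -0.15, 0.4], [0, 0, 0], 0],
    [[0, -0.05, 0.3], [0, 0, 0], 0],
    [[0, 0, 0], [0, 0, 0], 0],
  ],
)

```text
clock: 57.35
position: [579.3, -290.4, 170.6]
ee_rot: [-0.01, 0.923, 0.003, 0.384]
contact_force: [1.9, 5.6, -1.7]
gripper_width: 9.0
```

>>> jog_arm(
  rows=[
    [[0, -0.1, 0.3], [0, 0, 0], 0],
    [[0, 0, 0], [0, 0, 0], 0],
  ],
)

```text
clock: 57.6
position: [581.3, -291.2, 168.5]
ee_rot: [-0.01, 0.923, 0.003, 0.384]
contact_force: [1.7, 6.3, -0.9]
gripper_width: 8.7
```

>>> jog_arm(
  rows=[
    [[0, -0.1, 0.4], [0, 0, 0], 0],
    [[0, 0, 0], [0, 0, 0], 0],
    [[0, 0, 0], [0, 0, 0], 0],
  ],
)

```text
clock: 57.98
position: [582.2, -291.4, 167.9]
ee_rot: [-0.011, 0.923, 0.004, 0.385]
contact_force: [-16.1, 10.2, 15.3]
gripper_width: 9.1
```

```bash
python3 - <<'E'
from h import *
s=arm.read_state();p=s["position"]; print(s["clock"],p,s["contact_force"],s["gripper_width"])
shot("wrist","w29"); shot("scene","s29",(180,80,330,200),5)
E
```

```text
57.975 [ 582.15347761 -291.38340573  167.87982775] [-16.14057035  10.18068542  15.30604523] 9.132417581882
```

View pics/w29.png

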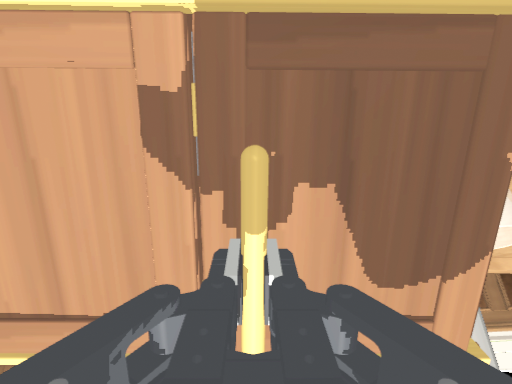

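View pics/s29.png

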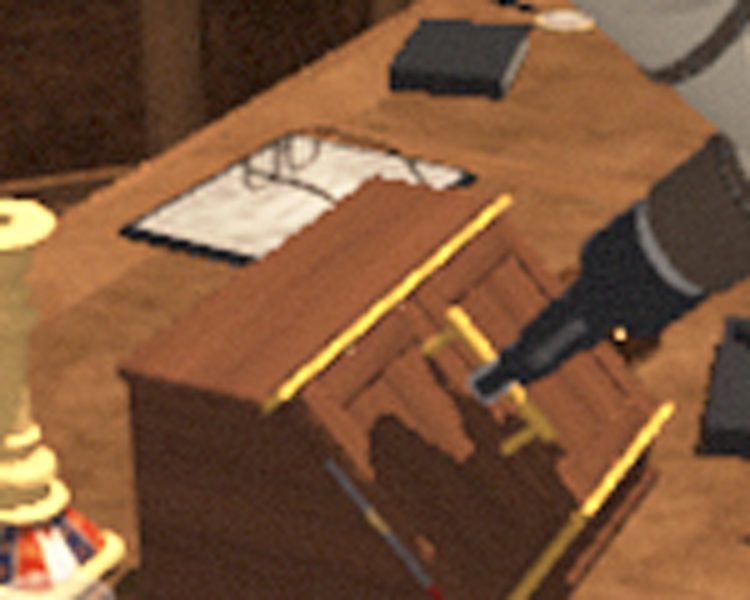

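>>> jog_arm(
  rows=[
    [[0, 0, 0], [0, 0, 0], 2],
    [[0, 0, 0], [0, 0, 0], 4],
    [[0, 0, 0], [0, 0, 0], 4],
    [[0, 0, 0], [0, 0, 0], 4],
    [[0, 0, -2], [0, 0, 0], 4],
    [[0, 0, -4], [0, 0, 0], 4],
    [[0, 0, -5], [0, 0, 0], 4],
    [[0, 0, -5], [0, 0, 0], 4],
    [[0, 0, 0], [0, 0, 0], 4],
    [[0, 0, 0], [0, 0, 0], 4],
  ],
)

```text
clock: 59.32
position: [469.4, -295.7, 279.5]
ee_rot: [-0.009, 0.923, 0.001, 0.385]
contact_force: [0.1, -0.1, -0.3]
gripper_width: 39.9
```

```bash
python3 - <<'E'
from h import *
s=arm.read_state();p=s["position"]; print(s["clock"],p,s["contact_force"],s["gripper_width"])
shot("wrist","w30"); shot("top","t30",(105,110,385,275),2.8); shot("scene","s30",(130,100,390,320),3)
E
```

```text
59.325 [ 469.40050642 -295.69595144  279.53746057] [ 0.05896164 -0.14301767 -0.33304536] 39.94706684573605
```

View pics/w30.png

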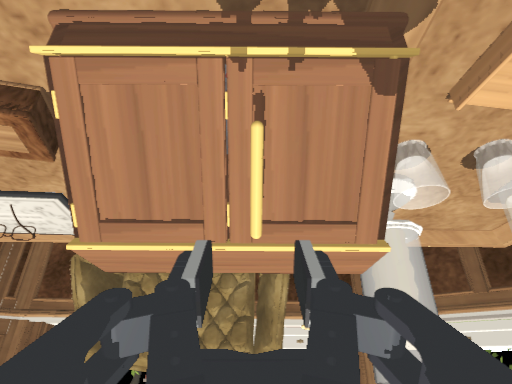

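View pics/t30.png

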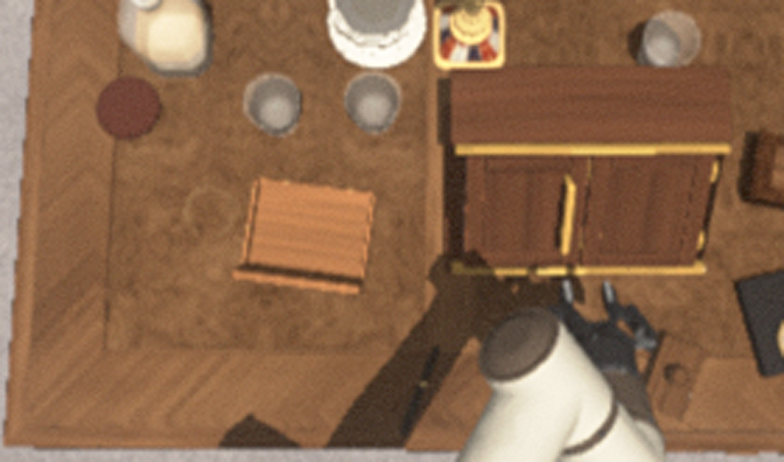

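View pics/s30.png

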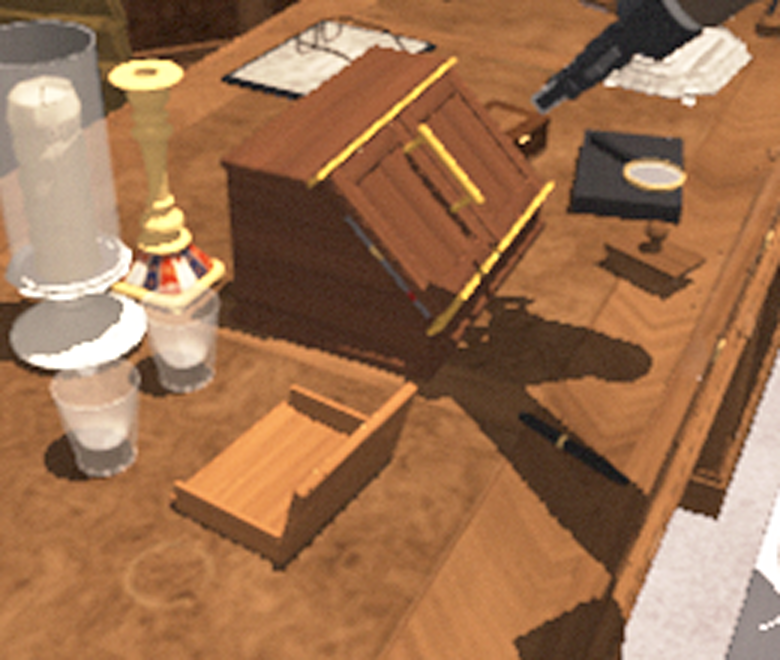

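```bash
python3 - <<'E'
from h import *
a=cv2.imread("pics/top1.png"); b=cv2.imread("pics/t30.png")
t=a[195:330,222:380]; r=cv2.matchTemplate(b,t,cv2.TM_CCOEFF_NORMED); _,v,_,l=cv2.minMaxLoc(r); print(v,(l[0]-222)/2.8,(l[1]-195)/2.8)
p0=px2w("top",212,204,z=30); p1=px2w("top",212+(l[0]-222)/2.8,204+(l[1]-195)/2.8,z=30); print(p1-p0,np.linalg.norm(p1-p0))
print(arm.job_done())
E
```

```text
0.9328928589820862 1.4285714285714286 -10.357142857142858
[42.62144916 -4.70138242  0.        ] 42.879959483626116
the job is handed in; nothing more can be done
None
```

I've handed the job in. It finished at about 59 s of the 210 s allowed, and my last pictures show every end condition met. `job_done()` gave no verdict.

- **Gathering:** I found two sticks and two seals on the desk and put all four in the tray. One stick shifted about 25 mm on its own while already in the tray. The seals fell over during the carry but stayed in the tray.
- **Door and pouring:** I pulled the door open by its handle to about 1.43 rad and tipped the tray to 65° over the sill. The tray came back empty, and the wrist and top pictures showed all four pieces lying in the box.
- **Tray:** It stands upright on the desk, about 40 mm ahead of where it started. The wrist camera gave 39 mm and the top camera 43 mm, against the 60 mm limit. At its starting place the arm could not reach deep enough on the grip rail, so I dragged the tray 47 mm forward before lifting it. I set it down near that spot for the same reason.
- **Door shut:** I pushed the door closed until it hit its stop at about 22 N. The last pictures look the same as the shut door at the start. I had no direct reading of the door angle.
- **Left alone:** The tumblers and blotter look unmoved in the last pictures. The gripper is well clear of everything.

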